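# Strip the mould rinser's left-hand nuts and hang them up to drain

## Robot

A 6-joint arm with a two-finger parallel gripper is mounted at the origin on the work surface. World frame = base frame: x ahead of the robot, y to its left, z up, the work surface at z = 0. Lengths are in m, angles in degrees, forces in N, time in s.
With the tool pointing down it reaches from about 0.4 to 0.825 m from the base axis. Payload 7 kg.
Tool frame: the origin (TCP) lies on the centre line of the jaws, within the pads' length; the fingertips stand 11 mm ahead of it and the grasp point (between the pads) lies 8 mm behind it; z points along the fingers, y is the direction in which the jaws open and shut (so a half turn about z gives the same grasp; the last joint's range is limited). The gripper opens to 88 mm and grips with 3 to 60 N. Pads are 19 mm wide; open, the fingers measure 130 mm over their backs; the gripper's body (78 mm by 193 mm) begins 47 mm behind the grasp point.
Start: joints at [90.418, 20.546, 0.682, 0, -70.136, -16.507], TCP at [0.187, 0.649, 0.238] pointing down, gripper open.
Joint ranges: [-176.03, 176.03], [-82.01, 121.73], [-58.28, 71.71], [-173.87, 95.51], [-174.79, -0.11], [-173.66, 173.66]. Speed limits (degrees/s): [136.94, 136.94, 172.46, 180, 180, 180].

## Interface

Orientations are given as [roll, pitch, yaw] about the fixed x, y, z axes, in that order (R = Rz(yaw) Ry(pitch) Rx(roll)).
In Python, from plant import ctrl, cams, order gives the robot as it stands.
- The arm moves only by the tool jog_arm, never from a script. Its argument "motion" is a list of rows, each an object with "offset": the shift along the tool's x, y, z in mm, a list of three; "roll": the turn about the tool's z in rad; "hand": the finger opening in mm, from 0 to 87.6. A call has 1 to 20 rows; each row is the pose to reach, as a shift and turn from the pose commanded when the call began, along the tool's axes at that moment; what a row does not reach only later rows make up. A row lasts 1/12 s, in which the tool goes at most 41.7 mm and 7.16 degrees, less where a joint would pass 70% of its speed; a pose out of reach is approached as far as the arm can. A call with a gripper value outside its range is refused whole. The fingers move at their own pace and stop on an object; the grip force is fixed at half the most. Time passes only in rows, so rows that repeat a pose let the fingers close. It gives the time, the measured TCP pose, the force and the opening at its end, in the units of the state.
- ctrl.get_obs(): the state, without advancing time (a new reading comes with each control period).
- cams.snapshot(name): name is "scene" or "top" or "wrist"; returns a dict with "img" (384x512x3 uint8, red, green, blue), "K" (3x3 intrinsics, pixels), "D" ([k1, k2, p1, p2, k3] as OpenCV has them; the pictures are not rectified), "cam_to_world" (4x4, takes a point from camera to world coordinates); the wrist camera has in their place "T_tool_cam" (4x4, takes a point from camera to tool coordinates, whose origin is the TCP and whose axes are the flange's). Camera axes: x right, y down, z forward; pixel columns grow to the right and rows downward; lengths in m; the calibration is good to about 2 mm. A picture is of the moment at which its call begins: read the wrist's pose just before it. There is no depth.
- order.close_job(): hands the job in, once; it reports no verdict.
The state is a dict: "clock": time; "joint_pos": joint angles; "qvel": joint speeds; "tau": joint torques, N m; "tool_pos": TCP position; "orientation": TCP orientation; "force": force on the tool from outside, world axes, zero at the start; "moment": the same for the moment, N m; "opening": finger opening in m.
Only numpy, scipy, OpenCV 4.12 (cv2) and the standard library are available. Lean on these libraries where they do the work, as an engineer would, in place of code of your own. Each camera call takes 0.05 s, during which the arm holds its last target. There are 200 camera calls.

## Task

Unscrew every hexagonal cap nut that is on the mould rinser's spindles (they are left-hand threaded, so they undo clockwise seen from above) and put them all in the steel parts bin. Then carry the bin by its bar to the white panel, hook its angled rear strip over the slanted cleat, let it drop fully home and leave it hanging level with all the nuts in it. Do not knock over the two open cheese moulds that stand beyond the bin.

Things in the scene. Friction and masses are not known exactly. Their poses are not given: they have to be found in the camera images.
- rinser: Mould rinser, fixed: a low steel box 250 x 250 mm, 65 mm high, with four upright threaded spindles at the corners of a 110 mm square, each in the middle of a flat 68 mm aluminium disc whose top is 75 mm above the table. Origin: centre of its underside; z up.
- spindle1 (a point): Spindle 1 of the rinser: point on its axis level with its disc's top, where a tight nut's underside sits. The stud rises 31 mm above it. LEFT-HAND THREAD: seen from above, clockwise loosens the nut. It climbs 12 mm per turn (about 6 mm in all), is free after 0.5 to 0.57 turn (3.2 to 3.6 rad), then lifts straight off (35 mm to clear the stud). It stays put if let go half-way.
- spindle2 (a point): Spindle 2 of the rinser: point on its axis level with its disc's top, where a tight nut's underside sits. The stud rises 31 mm above it. LEFT-HAND THREAD: seen from above, clockwise loosens the nut. It climbs 12 mm per turn (about 6 mm in all), is free after 0.5 to 0.57 turn (3.2 to 3.6 rad), then lifts straight off (35 mm to clear the stud). It stays put if let go half-way.
- spindle3 (a point): Spindle 3 of the rinser: point on its axis level with its disc's top, where a tight nut's underside sits. The stud rises 31 mm above it. LEFT-HAND THREAD: seen from above, clockwise loosens the nut. It climbs 12 mm per turn (about 6 mm in all), is free after 0.5 to 0.57 turn (3.2 to 3.6 rad), then lifts straight off (35 mm to clear the stud). It stays put if let go half-way.
- spindle4 (a point): Spindle 4 of the rinser: point on its axis level with its disc's top, where a tight nut's underside sits. The stud rises 31 mm above it. LEFT-HAND THREAD: seen from above, clockwise loosens the nut. It climbs 12 mm per turn (about 6 mm in all), is free after 0.5 to 0.57 turn (3.2 to 3.6 rad), then lifts straight off (35 mm to clear the stud). It stays put if let go half-way.
- nut1_center (a point): Steel hexagonal cap nut 1, left-hand thread, 36 mm across flats, 42 mm high, flat closed top, dark groove round it, 0.11 kg; may be absent. Starts tight on spindle 1. Point: its centre, 21 mm above its underside; z along its axis towards the closed top; flats face its x axis and every 60 degrees from it.
- nut2_center (a point): Steel hexagonal cap nut 2, left-hand thread, 36 mm across flats, 42 mm high, flat closed top, dark groove round it, 0.11 kg; may be absent. Starts tight on spindle 2. Point: its centre, 21 mm above its underside; z along its axis towards the closed top; flats face its x axis and every 60 degrees from it.
- nut3_center (a point): Steel hexagonal cap nut 3, left-hand thread, 36 mm across flats, 42 mm high, flat closed top, dark groove round it, 0.11 kg; may be absent. Starts tight on spindle 3. Point: its centre, 21 mm above its underside; z along its axis towards the closed top; flats face its x axis and every 60 degrees from it.
- nut4_center (a point): Steel hexagonal cap nut 4, left-hand thread, 36 mm across flats, 42 mm high, flat closed top, dark groove round it, 0.11 kg; may be absent. Starts tight on spindle 4. Point: its centre, 21 mm above its underside; z along its axis towards the closed top; flats face its x axis and every 60 degrees from it.
- bin: Loose steel parts bin, open on top: 140 (x) x 220 (y) mm, walls 60 mm high (rear 92), 4 mm thick, 4 mm floor, about 0.4 kg empty. A bar handle spans it along y above the open top. Origin: centre of its underside; x points to the rear (the side with the angled strip), z up.
- bin_bar (a point): Middle of the bin's bar handle: 10 mm thick (x), 22 mm high, 216 mm long (y), on a post at each end. The point is 95 mm above the bin's underside and 6 mm to the front (-x) of its centre; axes as the bin's.
- bin_strip (a point): Middle of the lower free edge of the bin's angled rear strip: a 4 mm plate 160 mm long (y) that leaves the top of the raised rear wall (92 mm high there) and slopes down and away, 24 mm out in 60 mm of fall. 94.5 mm behind (+x of) the bin's centre, 32 mm above its underside; axes as the bin's.
- panel: Upright white splash-back panel, fixed, 360 mm wide and 185 mm high, with a slanted steel cleat on its face and under it a black rubber spacer rail (30 mm deep, 240 mm long, 57 to 90 mm above the table) that the hung bin's rear wall leans on. Origin: on the table under the middle of the face. x points into the panel, z up, y along it. The face is the plane x = 0; the bin hangs on its -x side, axes parallel.
- cleat (a point): Middle of the upper free edge of the cleat: a 4 mm plate 280 mm long (y) rising outwards from the face (at 85 mm height) to this edge, 24 mm out and 145 mm above the table. The strip enters the gap between edge and face from above. Home: bin_strip 5 to 9 mm off the face and 26 to 36 mm below this point, the bin's underside about 79 mm above the table.
- mould2_center (a point): White plastic cheese mould (open pot, 84 mm across, 70 mm high), a bystander. Point: its centre, half-way up; z up.
- mould3_center (a point): White plastic cheese mould (open pot, 72 mm across, 85 mm high), a bystander. Point: its centre, half-way up; z up.
Things that resemble listed ones, but are neither listed nor needed, are in the scene too. What is shaped like the part that bears nut1_center but orange or red is not meant. What is shaped like the part that bears nut2_center but blue or orange is not meant.

How it is judged (in metres and radians):
On the way, in this order (a step that is already met when the one before it is completed fails the run):
1. every nut present is off its spindle and in the bin (x of nut1_center in the frame of bin_bar between -0.062 and 0.074 m and y of nut1_center in the frame of bin_bar between -0.108 and 0.108 m and z of nut1_center in the frame of bin_bar between -0.095 and -0.028 m and x of nut2_center in the frame of bin_bar between -0.062 and 0.074 m and y of nut2_center in the frame of bin_bar between -0.108 and 0.108 m and z of nut2_center in the frame of bin_bar between -0.095 and -0.028 m and x of nut3_center in the frame of bin_bar between -0.062 and 0.074 m and y of nut3_center in the frame of bin_bar between -0.108 and 0.108 m and z of nut3_center in the frame of bin_bar between -0.095 and -0.028 m and x of nut4_center in the frame of bin_bar between -0.062 and 0.074 m and y of nut4_center in the frame of bin_bar between -0.108 and 0.108 m and z of nut4_center in the frame of bin_bar between -0.095 and -0.028 m), for 0.2 s.
2. the bin hangs on the cleat with its strip home, released (x of bin_strip in the frame of panel between -0.012 and 0.004 m and y of bin_strip in the frame of panel between -0.1 and 0.1 m and z of bin_strip in the frame of cleat between -0.05 and -0.02 m and angle between bin_bar's own z axis and vertical below 0.14 rad and contact force between bin and panel above 1.5 N and linear speed of bin below 0.02 m/s and contact force between bin and the fingers below 0.1 N), for 0.2 s.
At the end, for the whole second after the job is handed in: Every nut present lies inside the bin; the bin hangs on the panel's cleat with the strip's lower edge behind the cleat, within 12 mm of the panel's face, 20 to 50 mm below the cleat's upper edge and within 100 mm of the cleat's middle sideways; the bin is level within 0.14 rad, at rest and released (all of step 1 and all of step 2); the robot touches nothing.
It fails at once if mould2 is knocked over (angle between mould2_center's own z axis and vertical above 0.7 rad).
It fails at once if mould3 is knocked over (angle between mould3_center's own z axis and vertical above 0.7 rad).
Of nut1, nut2, nut3, nut4 only 3 to 4 are there at a start; the rules pass over those that are not, and their reading is None.
At some moment in a run one of bin may be knocked a few centimetres aside while the robot is not near it.
Once in a run the grip may slacken for a moment while it holds something.
It also fails if it takes over 210 s, if anything falls off the work surface, if the arm or the gripper's body presses on something with over 40 N, if the wrist force passes 120 N, or if a joint passes its speed limit or range.

## Working session

There is one attempt and no reset: what is moved stays moved. The work goes in short steps, Python scripts to look and compute and a tool call to move; the robot and the scene stay as the last step left them, time stands still between calls to the robot, and variables do not carry over. Pictures are saved under pics/ and viewed, about 12 in all and at most 16, crops included, and the job is handed in when it is done.

Besides the shell and the picture viewer there is one more tool, called after "Call:" in YAML: its name, and indented under it one key for each argument. jog_arm: Moves the arm, as the interface text tells. Its arguments: {"type":"object","properties":{"motion":{"type":"array"}},"required":["motion"]}

```bash
ls; mkdir -p pics; python3 - <<'E'
from plant import ctrl,cams
import cv2,numpy as np
print(ctrl.get_obs())
for n in ["scene","top"]:
    s=cams.snapshot(n); np.savez(f'{n}0.npz',**s)
    print(n,s['K'],s['D'],s['cam_to_world'])
    cv2.imwrite(f'pics/{n}0.png',cv2.resize(s['img'][:,:,::-1],(800,600),interpolation=cv2.INTER_CUBIC))
E
```

```text
pics
{'clock': 0.0, 'joint_pos': array([ 9.04211929e+01,  2.05929492e+01,  6.35694978e-01, -1.99455707e-02,
       -7.01369588e+01, -1.65068950e+01]), 'qvel': array([-0.08648931,  0.0561563 ,  0.15238954,  0.00666125,  0.10464659,
       -0.06761654]), 'tau': array([-8.63951955e-04, -5.82716918e+01,  2.93047106e+01,  6.99704289e+00,
        6.87337102e-03, -1.72168834e-04]), 'tool_pos': array([0.18692042, 0.64812358, 0.23662074]), 'orientation': array([ 1.79904342e+02, -8.79401767e-03, -1.60924871e+01]), 'force': array([ 0.06556743, -0.45638253,  0.70698485]), 'moment': array([-0.02781533,  0.00674634,  0.03624675]), 'opening': 0.08771217005926928}
scene [[399.95685432   0.         257.97190881]
 [  0.         399.95685432 191.56401598]
 [  0.           0.           1.        ]] [-0.0246214  0.         0.         0.         0.       ] [[ 0.84110655  0.38806694 -0.37675433  0.91587217]
 [ 0.54082373 -0.61249008  0.57651157 -0.5779978 ]
 [-0.00703321 -0.68866534 -0.72504523  0.87065252]
 [ 0.          0.          0.          1.        ]]
top [[371.99636596   0.         254.07205333]
 [  0.         371.99636596 198.92207207]
 [  0.           0.           1.        ]] [-0.11036598  0.          0.          0.          0.        ] [[-0.02096764 -0.99542695  0.0931963   0.43148077]
 [-0.99960744  0.0191401  -0.02046035  0.02571721]
 [ 0.018583   -0.09358872 -0.9954375   1.06740554]
 [ 0.          0.          0.          1.        ]]
```

View pics/scene0.png

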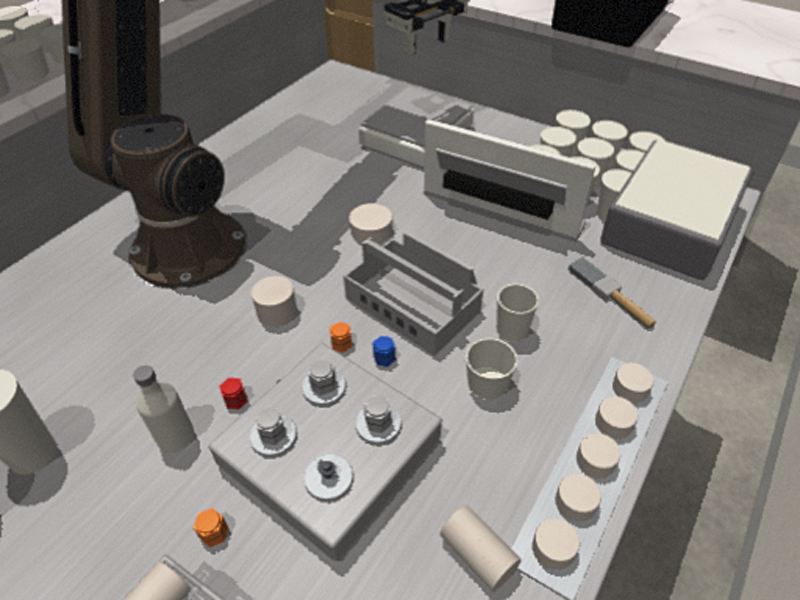

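View pics/top0.png

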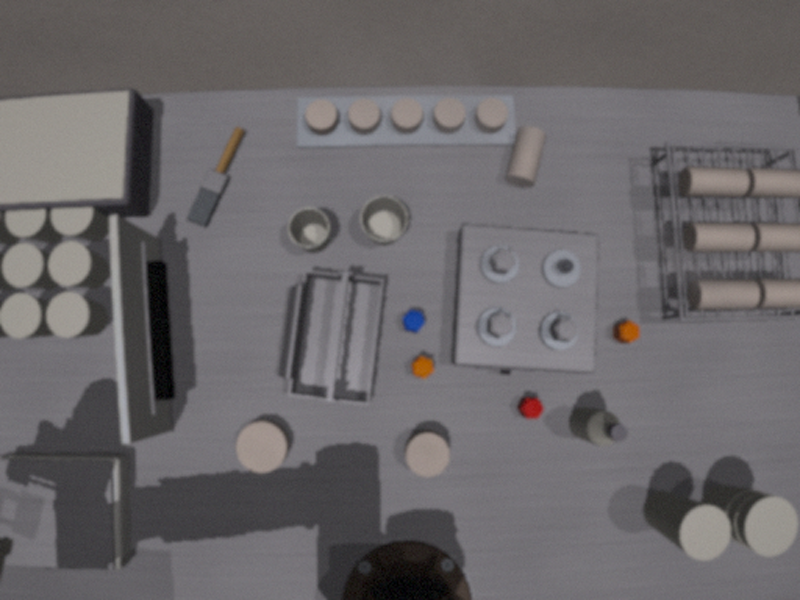

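```bash
cat > h.py <<'E'
import numpy as np,cv2
from scipy.optimize import least_squares
from scipy.spatial.transform import Rotation as Ro
def ray(s,uv,T=None):
    T=s['cam_to_world'] if T is None else T
    p=cv2.undistortPoints(np.array([[uv]],float),s['K'],s['D'])[0,0]
    return T[:3,3],T[:3,:3]@[p[0],p[1],1]
def at(s,uv,z,T=None):
    o,d=ray(s,uv,T); return o+d*(z-o[2])/d[2]
def proj(s,P,T=None):
    T=s['cam_to_world'] if T is None else T
    Ti=np.linalg.inv(T)
    return cv2.projectPoints(np.array(P,float).reshape(-1,1,3),cv2.Rodrigues(Ti[:3,:3])[0],Ti[:3,3],s['K'],s['D'])[0][:,0]
def toolT(o):
    T=np.eye(4);T[:3,:3]=Ro.from_euler('xyz',o['orientation'],degrees=True).as_matrix();T[:3,3]=o['tool_pos'];return T
def pose(x,y,yaw,z=0):
    T=np.eye(4);T[:3,:3]=Ro.from_euler('z',yaw,degrees=True).as_matrix();T[:3,3]=[x,y,z];return T
def tf(T,P): return np.array(P,float)@T[:3,:3].T+T[:3,3]
E
python3 - <<'E'
from h import *
t=dict(np.load('top0.npz'));s=dict(np.load('scene0.npz'))
f=lambda uv:(uv[0]*.64,uv[1]*.64)
for n,uv,z in [('nut',(501,259),.117),('bare',(565,267),.095),('nut',(497,325),.117),('nut',(562,329),.117),
 ('panel top a',(115,215),.185),('panel top b',(127,442),.185),('mouldL',(309,222),.085),('mouldR',(385,214),.07),
 ('barend a',(353,273),.106),('barend b',(333,397),.106),('bin front far',(387,277),.06),('bin front near',(370,402),.06)]:
    print('top',n,at(t,f(uv),z).round(3))
for n,uv,z in [('nut',(321,364),.117),('bare',(327,459),.106),('nut',(270,417),.117),('nut',(377,404),.117),('panel a',(425,122),.185),('panel b',(594,165),.185),('panelbot b',(581,235),0),('binfront a',(345,290),.06),('binfront b',(435,335),.06),('bar a',(375,240),.106),('bar b',(458,294),.106)]:
    print('scene',n,at(s,f(uv),z).round(3))
def crop(s,x0,y0,w,h,k,n): cv2.imwrite(n,cv2.resize(s['img'][y0:y0+h,x0:x0+w,::-1],None,fx=k,fy=k,interpolation=cv2.INTER_CUBIC))
crop(t,60,130,200,150,4,'pics/c1.png')
E
```

```text
top nut [ 0.604 -0.169  0.117]
top bare [ 0.593 -0.285  0.095]
top nut [ 0.494 -0.158  0.117]
top nut [ 0.485 -0.267  0.117]
top panel top a [0.675 0.451 0.185]
top panel top b [0.321 0.424 0.185]
top mouldL [0.68  0.154 0.085]
top mouldR [0.696 0.023 0.07 ]
top barend a [0.586 0.078 0.106]
top barend b [0.381 0.114 0.106]
top bin front far [0.586 0.021 0.06 ]
top bin front near [0.369 0.055 0.06 ]
scene nut [ 0.492 -0.159  0.117]
scene bare [ 0.593 -0.278  0.106]
scene nut [ 0.489 -0.273  0.117]
scene nut [ 0.605 -0.173  0.117]
scene panel a [0.323 0.419 0.185]
scene panel b [0.676 0.458 0.185]
scene panelbot b [0.681 0.476 0.   ]
scene binfront a [0.393 0.03  0.06 ]
scene binfront b [0.586 0.025 0.06 ]
scene bar a [0.392 0.13  0.106]
scene bar b [0.591 0.09  0.106]
```

View pics/c1.png

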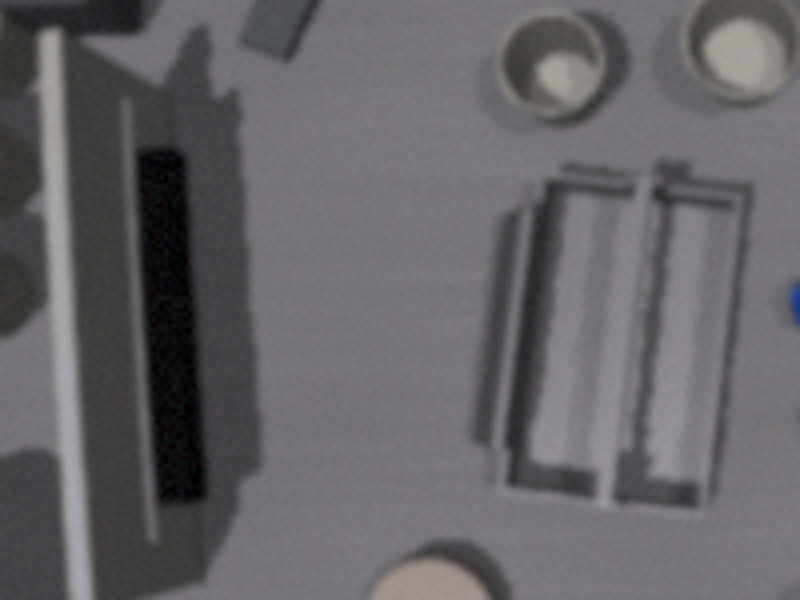

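Call:
jog_arm:
  motion:
    - {"offset":[363,309,-110],"roll":0,"hand":87}
    - {"offset":[363,309,-110],"roll":0,"hand":87}
    - {"offset":[363,309,-110],"roll":0,"hand":87}
    - {"offset":[363,309,-110],"roll":0,"hand":87}
    - {"offset":[363,309,-110],"roll":0,"hand":87}
    - {"offset":[363,309,-110],"roll":0,"hand":87}
    - {"offset":[363,309,-110],"roll":0,"hand":87}
    - {"offset":[363,309,-110],"roll":0,"hand":87}
    - {"offset":[363,309,-110],"roll":0,"hand":87}
    - {"offset":[363,309,-110],"roll":0,"hand":87}
    - {"offset":[363,309,-110],"roll":0,"hand":87}
    - {"offset":[363,309,-110],"roll":0,"hand":87}
    - {"offset":[584,735,-92],"roll":0,"hand":87}
    - {"offset":[584,735,-92],"roll":0,"hand":87}
    - {"offset":[584,735,-92],"roll":0,"hand":87}
    - {"offset":[584,735,-92],"roll":0,"hand":87}
    - {"offset":[584,735,-92],"roll":0,"hand":87}
    - {"offset":[584,735,-92],"roll":0,"hand":87}
    - {"offset":[584,735,-92],"roll":0,"hand":87}
    - {"offset":[584,735,-92],"roll":0,"hand":87}

```text
clock: 1.77
tool_pos: [0.5154, -0.0776, 0.335]
orientation: [-180.0, -0.0, -16.1]
force: [1.1, 0.5, 0.3]
opening: 0.0867
```

Call:
jog_arm:
  motion:
    - {"offset":[68,128,0],"roll":0,"hand":87}
    - {"offset":[68,128,0],"roll":0,"hand":87}
    - {"offset":[68,128,0],"roll":0,"hand":87}
    - {"offset":[68,128,0],"roll":0,"hand":87}
    - {"offset":[68,128,0],"roll":0,"hand":87}
    - {"offset":[68,128,0],"roll":0,"hand":87}
    - {"offset":[68,128,0],"roll":0,"hand":87}

```text
clock: 2.35
tool_pos: [0.5453, -0.2172, 0.3346]
orientation: [-180.0, 0.0, -16.1]
force: [-0.1, -0.3, -0.1]
opening: 0.0871
```

```bash
python3 - <<'E'
from h import *
from plant import ctrl,cams
o=ctrl.get_obs();s=cams.snapshot('wrist')
T=toolT(o)@s['T_tool_cam'];s['cam_to_world']=T;np.savez('w0.npz',**s)
print(o['clock'],o['joint_pos'].round(1),o['tool_pos'],o['orientation'],s['T_tool_cam'].round(3),s['K'],T[:3,3])
for p in [(.493,-.159,.117),(.487,-.27,.117),(.605,-.171,.117),(.593,-.281,.1)]: print(proj(s,p))
cv2.imwrite('pics/w0.png',cv2.resize(s['img'][:,:,::-1],(800,600),interpolation=cv2.INTER_CUBIC))
E
```

```text
2.35 [ -2.7   9.6  -1.6  -0.  -78.8  76.5] [ 0.54525286 -0.21716116  0.33464677] [-1.79993392e+02  4.70039076e-02 -1.61165952e+01] [[-0.001 -0.955 -0.297  0.08 ]
 [ 1.    -0.002  0.    -0.001]
 [-0.001 -0.297  0.955 -0.147]
 [ 0.     0.     0.     1.   ]] [[281.58425454   0.         258.63756267]
 [  0.         281.58425454 187.21495879]
 [  0.           0.           1.        ]] [ 0.6225173  -0.23809558  0.48161452]
[[229.83474845 209.55847406]]
[[308.62026578 192.34556786]]
[[211.69521494 128.50218464]]
[[296.15016771 112.35408896]]
```

View pics/w0.png

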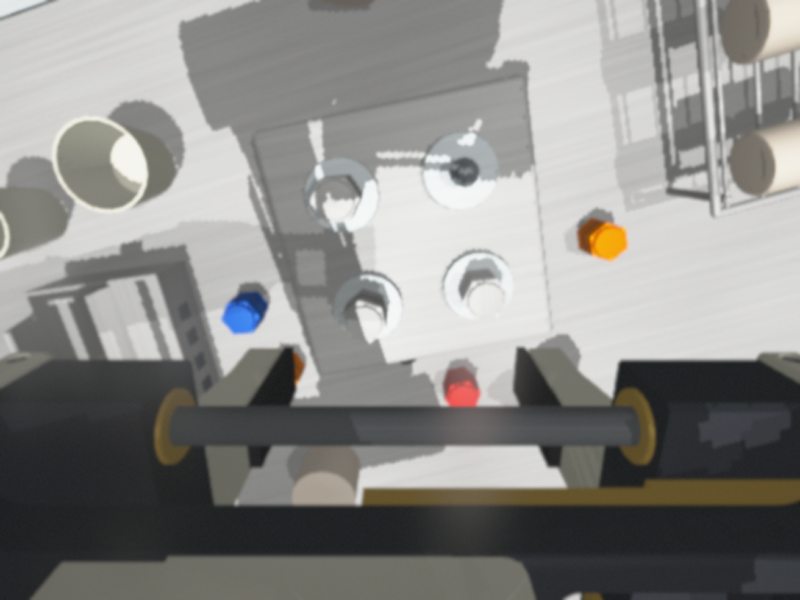

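```bash
python3 - <<'E'
from h import *
s=dict(np.load('w0.npz'))
c=s['img'][95:220,185:340,::-1]
c=(255*(c/255.)**2).astype(np.uint8)
cv2.imwrite('pics/c2.png',cv2.resize(c,None,fx=5,fy=4.8,interpolation=cv2.INTER_CUBIC)) if 0 else cv2.imwrite('pics/c2.png',cv2.resize(c,None,fx=4.8,fy=4.8,interpolation=cv2.INTER_CUBIC))
E
```

```text
(no output)
```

View pics/c2.png

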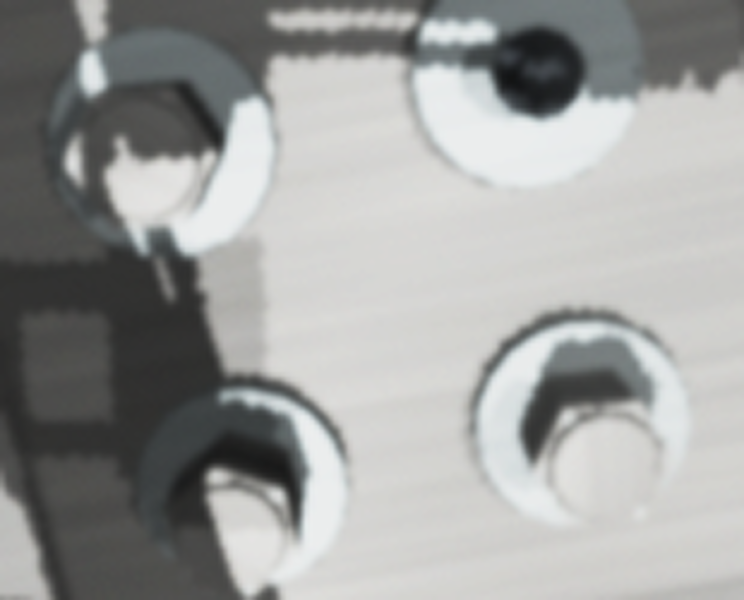

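```bash
python3 - <<'E'
from h import *
s=dict(np.load('w0.npz'))
f=lambda c:(c[0]/4.8+185-.4,c[1]/4.8+95-.4)
D={'A':(244,482),'B':(582,424),'C':(161,142),'D':(528,72)}
P={k:at(s,f(v),.075)[:2] for k,v in D.items()}
for k in P: print(k,P[k].round(4))
m=sum(P.values())/4;print('c',m)
e=(P['C']-P['A']+P['D']-P['B'])/2; g=(P['B']-P['A']+P['D']-P['C'])/2
print(np.linalg.norm(e),np.linalg.norm(g),np.degrees(np.arctan2(e[1],e[0])),np.degrees(np.arctan2(g[1],g[0]))+90)
for n,a,b in [('B',(567,410),(645,402)),('C',(185,83),(222,148)),('A',(207,468),(285,490)),('A',(285,490),(297,535)),('B',(567,410),(545,455))]:
    p=at(s,f(a),.112);q=at(s,f(b),.112);d=q-p
    ang=np.degrees(np.arctan2(d[1],d[0])); print(n,p[:2].round(4),q[:2].round(4),np.linalg.norm(d).round(4),'edge',ang.round(1),'mod60',(ang%60).round(1))
E
```

```text
A [ 0.4984 -0.1654]
B [ 0.4871 -0.2731]
C [ 0.6061 -0.174 ]
D [ 0.5953 -0.2826]
c [ 0.54672489 -0.22378301]
0.10832699976501828 0.1087042388173105 -4.7923109368059205 -5.838971629753971
B [ 0.5047 -0.2668] [ 0.5008 -0.2886] 0.0222 edge -100.1 mod60 19.9
C [ 0.6203 -0.1908] [ 0.6016 -0.195 ] 0.0192 edge -167.3 mod60 12.7
A [ 0.5167 -0.1631] [ 0.504  -0.1827] 0.0233 edge -122.9 mod60 57.1
A [ 0.504  -0.1827] [ 0.4897 -0.182 ] 0.0143 edge 177.1 mod60 57.1
B [ 0.5047 -0.2668] [ 0.4934 -0.2575] 0.0146 edge 140.8 mod60 20.8
```

```bash
python3 - <<'E'
from h import *
s=dict(np.load('w0.npz'))
c=s['img'][95:220,185:340,::-1]
c=(255*(c/255.)**2).astype(np.uint8)
c=cv2.resize(c,None,fx=4.8,fy=4.8,interpolation=cv2.INTER_CUBIC)
for x,y,e in [(.4963,-.1621,57),(.4861,-.2717,20),(.6059,-.1723,13)]:
    a=np.radians(e+60*np.arange(6))
    for z,r,col in [(.113,.0208,(0,0,255)),(.075,.0208,(0,160,0))]:
        p=proj(s,np.c_[x+r*np.cos(a),y+r*np.sin(a),0*a+z])
        cv2.polylines(c,[((p+.4-[185,95])*4.8).astype(np.int32)],True,col,1)
cv2.imwrite('pics/c3.png',c)
E
```

```text
(no output)
```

View pics/c3.png

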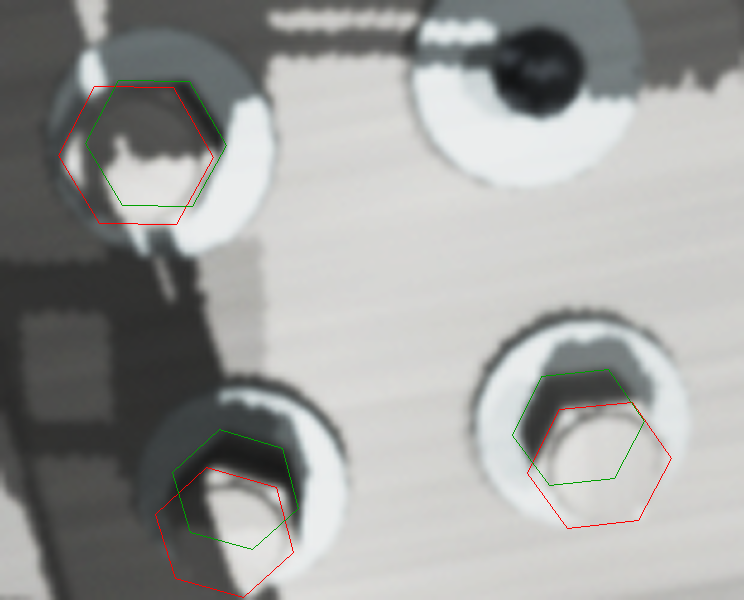

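Call:
jog_arm:
  motion:
    - {"offset":[-61.6,-38.7,60],"roll":-0.229,"hand":70}
    - {"offset":[-61.6,-38.7,60],"roll":-0.229,"hand":70}
    - {"offset":[-61.6,-38.7,100],"roll":-0.229,"hand":70}
    - {"offset":[-61.6,-38.7,140],"roll":-0.229,"hand":70}
    - {"offset":[-61.6,-38.7,180],"roll":-0.229,"hand":70}
    - {"offset":[-61.6,-38.7,205],"roll":-0.229,"hand":70}
    - {"offset":[-61.6,-38.7,225],"roll":-0.229,"hand":70}
    - {"offset":[-61.6,-38.7,236],"roll":-0.229,"hand":70}
    - {"offset":[-61.6,-38.7,243],"roll":-0.229,"hand":70}
    - {"offset":[-61.6,-38.7,243],"roll":-0.229,"hand":70}
    - {"offset":[-61.6,-38.7,243],"roll":-0.229,"hand":30}
    - {"offset":[-61.6,-38.7,243],"roll":-0.229,"hand":30}
    - {"offset":[-61.6,-38.7,243],"roll":-0.229,"hand":30}
    - {"offset":[-61.6,-38.7,243],"roll":-0.229,"hand":30}
    - {"offset":[-61.6,-38.7,243],"roll":-0.229,"hand":30}
    - {"offset":[-61.6,-38.7,243],"roll":-0.229,"hand":30}
    - {"offset":[-61.6,-38.7,243],"roll":-0.229,"hand":30}
    - {"offset":[-61.6,-38.7,243],"roll":-0.229,"hand":30}

```text
clock: 3.9
tool_pos: [0.4973, -0.1636, 0.0926]
orientation: [180.0, -0.0, -3.0]
force: [-0.6, -4.4, 3.0]
opening: 0.0357
```

Call:
jog_arm:
  motion:
    - {"offset":[0,0.6,-0.2],"roll":0.12,"hand":30}
    - {"offset":[0,0.6,-0.5],"roll":0.24,"hand":30}
    - {"offset":[0,0.6,-0.7],"roll":0.36,"hand":30}
    - {"offset":[0,0.6,-0.9],"roll":0.48,"hand":30}
    - {"offset":[0,0.6,-1.1],"roll":0.6,"hand":30}
    - {"offset":[0,0.6,-1.4],"roll":0.72,"hand":30}
    - {"offset":[0,0.6,-1.6],"roll":0.84,"hand":30}
    - {"offset":[0,0.6,-1.8],"roll":0.96,"hand":30}
    - {"offset":[0,0.6,-2.1],"roll":1.08,"hand":30}
    - {"offset":[0,0.6,-2.3],"roll":1.2,"hand":30}
    - {"offset":[0,0.6,-2.5],"roll":1.32,"hand":30}
    - {"offset":[0,0.6,-2.8],"roll":1.44,"hand":30}
    - {"offset":[0,0.6,-3.0],"roll":1.56,"hand":30}
    - {"offset":[0,0.6,-3.2],"roll":1.68,"hand":30}
    - {"offset":[0,0.6,-3.4],"roll":1.8,"hand":30}
    - {"offset":[0,0.6,-3.7],"roll":1.92,"hand":30}
    - {"offset":[0,0.6,-3.9],"roll":2.04,"hand":30}
    - {"offset":[0,0.6,-4.1],"roll":2.16,"hand":30}
    - {"offset":[0,0.6,-4.4],"roll":2.28,"hand":30}
    - {"offset":[0,0.6,-4.6],"roll":2.4,"hand":30}

```text
clock: 5.57
tool_pos: [0.496, -0.1648, 0.0965]
orientation: [180.0, -0.1, -140.8]
force: [-1.6, -8.2, 1.3]
opening: 0.0361
```

Call:
jog_arm:
  motion:
    - {"offset":[0.6,-0.8,-0.2],"roll":0.12,"hand":30}
    - {"offset":[0.6,-0.8,-0.5],"roll":0.24,"hand":30}
    - {"offset":[0.6,-0.8,-0.7],"roll":0.36,"hand":30}
    - {"offset":[0.6,-0.8,-0.9],"roll":0.48,"hand":30}
    - {"offset":[0.6,-0.8,-1.1],"roll":0.6,"hand":30}
    - {"offset":[0.6,-0.8,-1.4],"roll":0.72,"hand":30}
    - {"offset":[0.6,-0.8,-1.6],"roll":0.84,"hand":30}
    - {"offset":[0.6,-0.8,-1.8],"roll":0.96,"hand":30}
    - {"offset":[0.6,-0.8,-2.1],"roll":1.08,"hand":30}
    - {"offset":[0.6,-0.8,-2.3],"roll":1.2,"hand":30}
    - {"offset":[0.6,-0.8,-2.4],"roll":1.3,"hand":30}
    - {"offset":[0.6,-0.8,-2.4],"roll":1.3,"hand":30}
    - {"offset":[0.6,-0.8,-10],"roll":1.3,"hand":30}
    - {"offset":[0.6,-0.8,-20],"roll":1.3,"hand":30}
    - {"offset":[0.6,-0.8,-30],"roll":1.3,"hand":30}
    - {"offset":[0.6,-0.8,-40],"roll":1.3,"hand":30}
    - {"offset":[0.6,-0.8,-60],"roll":1.3,"hand":30}
    - {"offset":[0.6,-0.8,-80],"roll":1.3,"hand":30}
    - {"offset":[0.6,-0.8,-100],"roll":1.3,"hand":30}
    - {"offset":[0.6,-0.8,-120],"roll":1.3,"hand":30}

```text
clock: 7.23
tool_pos: [0.4972, -0.1648, 0.2189]
orientation: [180.0, 0.1, 145.1]
force: [-0.1, -0.8, -2.0]
opening: 0.0359
```

```bash
python3 - <<'E'
from h import *
from plant import ctrl,cams
o=ctrl.get_obs();print(o)
s=cams.snapshot('top');np.savez('top1.npz',**s)
c=cv2.resize(s['img'][120:300,100:400,::-1],None,fx=2.6,fy=2.6,interpolation=cv2.INTER_CUBIC)
cv2.imwrite('pics/t1.png',c)
E
```

```text
{'clock': 7.2333, 'joint_pos': array([ 3.14907173e+00,  7.01894058e+00, -1.99090423e+01,  2.58524180e-03,
       -6.29879865e+01, -1.28048181e+02]), 'qvel': array([ -0.08309223, -11.58811837,  19.94790418,  -0.16096323,
       -31.4069594 ,   0.06903834]), 'tau': array([-1.24986582e-01, -3.74265933e+01,  2.67830765e+01,  6.69402212e+00,
        7.58345649e-01,  2.63244638e-04]), 'tool_pos': array([ 0.49719224, -0.16475077,  0.21890798]), 'orientation': array([1.79950025e+02, 6.75940098e-02, 1.45102034e+02]), 'force': array([-0.05818402, -0.84523773, -1.96740061]), 'moment': array([-0.01979598, -0.23634649, -0.04645837]), 'opening': 0.03589185733843788}
```

View pics/t1.png

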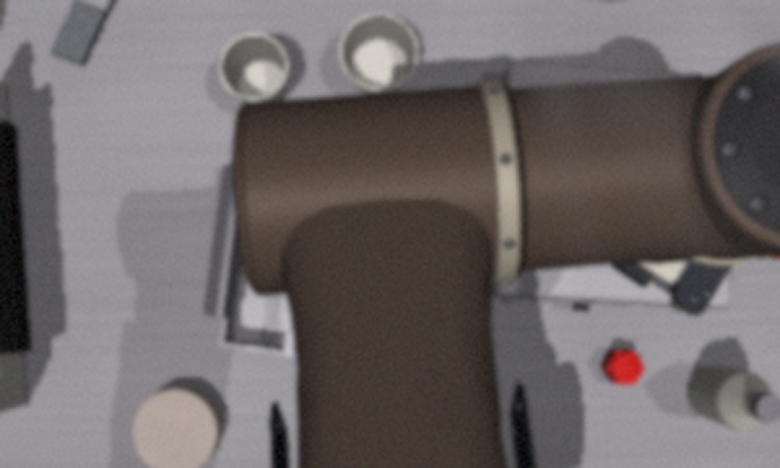

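```bash
cat > binfit.py <<'E'
from h import *
def fit(obs,x0):
    # obs: list of (snap, uv, model pt); yaw deg
    def r(p):
        T=pose(*p); return np.concatenate([proj(s,tf(T,[m]))[0]-uv for s,uv,m in obs])
    q=least_squares(r,x0,loss='soft_l1',x_scale=[.1,.1,10]); return q.x,r(q.x).reshape(-1,2)
E
python3 - <<'E'
from binfit import *
t=dict(np.load('top0.npz'));s=dict(np.load('scene0.npz'))
c=lambda x,y:np.array([x/4+60-.4,y/4+130-.4]); g=lambda x,y:np.array([x*.64-.2,y*.64-.2])
obs=[(t,c(643,172),(-.006,-.108,.106)),(t,c(606,505),(-.006,.108,.106)),(t,c(752,184),(-.07,-.11,.06)),(t,c(705,512),(-.07,.11,.06)),
(s,g(345,290),(-.07,.11,.06)),(s,g(435,335),(-.07,-.11,.06)),(s,g(482,293),(.07,-.11,.06))]
p,r=fit(obs,[.48,.1,80]);print(p,r.round(1))
T=pose(*p)
for n,m in [('bar',(-.006,0,.095)),('dropf',(-.038,0,.03)),('dropr',(.03,0,.03)),('strip',(.0945,0,.032))]:print(n,tf(T,[m]).round(4))
im=cv2.resize(s['img'][:,:,::-1],(800,600),interpolation=cv2.INTER_CUBIC)
def box(im,s,sc,off):
    for z in (0,.06):
        q=proj(s,tf(T,[(-.07,-.11,z),(.07,-.11,z),(.07,.11,z),(-.07,.11,z)]));cv2.polylines(im,[((q+.4-off)*sc).astype(int)],True,(0,0,255),1)
    q=proj(s,tf(T,[(-.011,-.108,.106),(-.001,-.108,.106),(-.001,.108,.106),(-.011,.108,.106)]));cv2.polylines(im,[((q+.4-off)*sc).astype(int)],True,(0,255,0),1)
    q=proj(s,tf(T,[(.07,-.08,.092),(.07,.08,.092),(.0945,.08,.032),(.0945,-.08,.032)]));cv2.polylines(im,[((q+.4-off)*sc).astype(int)],True,(255,0,0),1)
S=np.hstack([cv2.resize(i[y:y+100,x:x+100,::-1],None,fx=4,fy=4,interpolation=cv2.INTER_CUBIC) for i,x,y in[(s['img'],215,140),(t['img'],170,160)]])
a=S[:,:400].copy();b=S[:,400:].copy();box(a,s,4,[215,140]);box(b,t,4,[170,160])
cv2.imwrite('pics/b1.png',np.hstack([a,b]))
E
```

```text
[ 0.48715681  0.10946677 81.79319131] [[ 1.7 -0.4]
 [ 0.1 -0.9]
 [-1.1  1.5]
 [ 0.5  0. ]
 [-1.3 -8.5]
 [ 0.2  0.5]
 [ 1.2 -1.4]]
bar [[0.4863 0.1035 0.095 ]]
dropf [[0.4817 0.0719 0.03  ]]
dropr [[0.4914 0.1392 0.03  ]]
strip [[0.5006 0.203  0.032 ]]
```

View pics/b1.png

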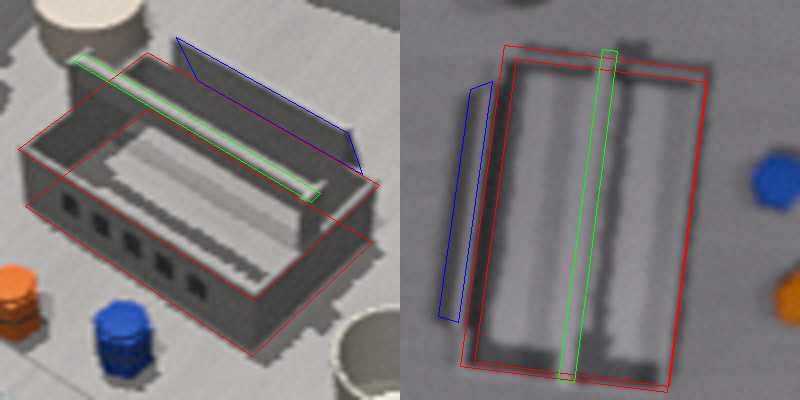

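Call:
jog_arm:
  motion:
    - {"offset":[30,60,0],"roll":-0.12,"hand":30}
    - {"offset":[60,120,0],"roll":-0.24,"hand":30}
    - {"offset":[90,180,0],"roll":-0.36,"hand":30}
    - {"offset":[120,240,0],"roll":-0.48,"hand":30}
    - {"offset":[130,272,0],"roll":-0.6,"hand":30}
    - {"offset":[130,272,0],"roll":-0.72,"hand":30}
    - {"offset":[130,272,0],"roll":-0.84,"hand":30}
    - {"offset":[130,272,0],"roll":-0.96,"hand":30}
    - {"offset":[130,272,0],"roll":-1.08,"hand":30}
    - {"offset":[130,272,0],"roll":-1.2,"hand":30}
    - {"offset":[130,272,0],"roll":-1.32,"hand":30}
    - {"offset":[130,272,0],"roll":-1.44,"hand":30}
    - {"offset":[130,272,0],"roll":-1.56,"hand":30}
    - {"offset":[130,272,0],"roll":-1.68,"hand":30}
    - {"offset":[130,272,0],"roll":-1.8,"hand":30}
    - {"offset":[130,272,0],"roll":-1.92,"hand":30}
    - {"offset":[130,272,0],"roll":-2.025,"hand":30}
    - {"offset":[130,272,0],"roll":-2.025,"hand":30}
    - {"offset":[130,272,0],"roll":-2.025,"hand":30}
    - {"offset":[130,272,0],"roll":-2.025,"hand":30}

```text
clock: 8.95
tool_pos: [0.5465, 0.1327, 0.2172]
orientation: [-180.0, 0.0, -99.1]
force: [-0.2, 0.2, -0.6]
opening: 0.0359
```

```bash
python3 - <<'E'
from h import *
from plant import ctrl,cams
o=ctrl.get_obs();print(o['clock'],o['joint_pos'].round(1),o['tool_pos'],o['orientation'])
s=cams.snapshot('wrist');s['cam_to_world']=toolT(o)@s['T_tool_cam'];np.savez('w1.npz',**s)
b=cams.snapshot('scene');np.savez('s1.npz',**b)
im=np.hstack([cv2.resize(s['img'][:,:,::-1],(533,400)),cv2.resize(b['img'][120:280,170:277,::-1],(267,400))])
cv2.imwrite('pics/w1.png',im)
E
```

```text
8.95 [ 33.6  10.8 -15.5  -0.  -63.6 -42.7] [0.54646229 0.1327186  0.21715214] [-1.79974324e+02  2.37990733e-02 -9.91150809e+01]
```

View pics/w1.png

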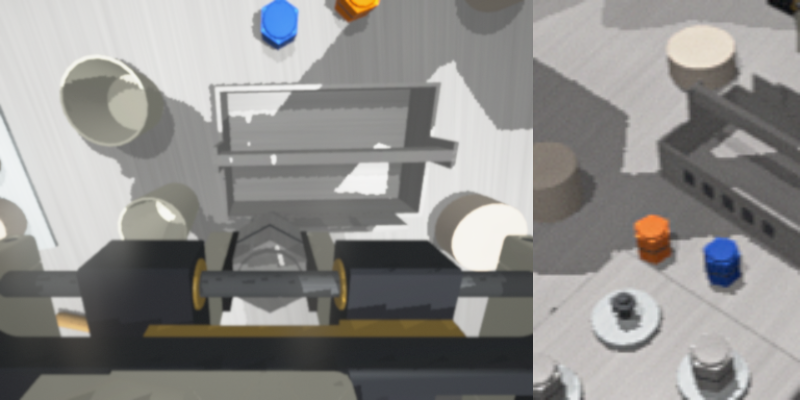

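```bash
python3 - <<'E'
from binfit import *
s=dict(np.load('w1.npz'))
k=512/533
for uv in [(218,157),(457,152),(212,86),(438,84)]:
    print(at(s,(uv[0]*k,uv[1]*k),.106 if uv[1]>100 else .06).round(4))
E
```

```text
[0.5853 0.0917 0.106 ]
[0.3763 0.121  0.106 ]
[0.5857 0.0293 0.06  ]
[0.3685 0.0626 0.06  ]
```

Call:
jog_arm:
  motion:
    - {"offset":[-1,0,40],"roll":0,"hand":30}
    - {"offset":[-1,0,80],"roll":0,"hand":30}
    - {"offset":[-1,0,110],"roll":0,"hand":30}
    - {"offset":[-1,0,130],"roll":0,"hand":30}
    - {"offset":[-1,0,145],"roll":0,"hand":30}
    - {"offset":[-1,0,153],"roll":0,"hand":30}
    - {"offset":[-1,0,153],"roll":0,"hand":30}
    - {"offset":[-1,0,153],"roll":0,"hand":50}
    - {"offset":[-1,0,153],"roll":0,"hand":50}
    - {"offset":[-1,0,153],"roll":0,"hand":50}
    - {"offset":[-1,0,153],"roll":0,"hand":50}
    - {"offset":[-1,0,130],"roll":0,"hand":50}
    - {"offset":[-1,0,90],"roll":0,"hand":50}
    - {"offset":[-1,0,50],"roll":0,"hand":60}
    - {"offset":[-1,0,10],"roll":0,"hand":70}
    - {"offset":[-1,0,0],"roll":0,"hand":70}
    - {"offset":[-1,0,0],"roll":0,"hand":70}

```text
clock: 10.47
tool_pos: [0.5487, 0.1346, 0.2221]
orientation: [-179.6, 0.3, -98.9]
force: [0.5, -0.7, -0.3]
opening: 0.0681
```

Call:
jog_arm:
  motion:
    - {"offset":[40,0,0],"roll":-0.1,"hand":70}
    - {"offset":[80,0,0],"roll":-0.22,"hand":70}
    - {"offset":[120,0,0],"roll":-0.34,"hand":70}
    - {"offset":[160,0,0],"roll":-0.46,"hand":70}
    - {"offset":[200,0,0],"roll":-0.58,"hand":70}
    - {"offset":[240,-1,0],"roll":-0.7,"hand":70}
    - {"offset":[280,-2,0],"roll":-0.82,"hand":70}
    - {"offset":[320,-3,0],"roll":-0.94,"hand":70}
    - {"offset":[360,-4,0],"roll":-1.03,"hand":70}
    - {"offset":[400,-4,0],"roll":-1.03,"hand":70}
    - {"offset":[412.5,-4.3,0],"roll":-1.03,"hand":70}
    - {"offset":[412.5,-4.3,40],"roll":-1.03,"hand":70}
    - {"offset":[412.5,-4.3,60],"roll":-1.03,"hand":70}
    - {"offset":[412.5,-4.3,67],"roll":-1.03,"hand":70}
    - {"offset":[412.5,-4.3,67],"roll":-1.03,"hand":70}
    - {"offset":[412.5,-4.3,67],"roll":-1.03,"hand":70}
    - {"offset":[412.5,-4.3,67],"roll":-1.03,"hand":70}

```text
clock: 11.88
tool_pos: [0.4879, -0.2744, 0.1513]
orientation: [-180.0, -0.1, -39.9]
force: [0.1, 0.1, 0.8]
opening: 0.0698
```

Call:
jog_arm:
  motion:
    - {"offset":[-1.0,0.8,25],"roll":0,"hand":70}
    - {"offset":[-1.0,0.8,45],"roll":0,"hand":70}
    - {"offset":[-1.0,0.8,55],"roll":0,"hand":70}
    - {"offset":[-1.0,0.8,59],"roll":0,"hand":70}
    - {"offset":[-1.0,0.8,59],"roll":0,"hand":70}
    - {"offset":[-1.0,0.8,59],"roll":0,"hand":30}
    - {"offset":[-1.0,0.8,59],"roll":0,"hand":30}
    - {"offset":[-1.0,0.8,59],"roll":0,"hand":30}
    - {"offset":[-1.0,0.8,59],"roll":0,"hand":30}
    - {"offset":[-1.0,0.8,59],"roll":0,"hand":30}
    - {"offset":[-1.0,0.8,59],"roll":0,"hand":30}
    - {"offset":[-1.0,0.8,59],"roll":0,"hand":30}
    - {"offset":[-1.0,0.8,59],"roll":0,"hand":30}

```text
clock: 12.97
tool_pos: [0.4856, -0.2745, 0.091]
orientation: [-180.0, -0.0, -39.9]
force: [-0.8, 0.4, 3.6]
opening: 0.0353
```

Call:
jog_arm:
  motion:
    - {"offset":[0,0,-0.2],"roll":0.12,"hand":30}
    - {"offset":[0,0,-0.5],"roll":0.24,"hand":30}
    - {"offset":[0,0,-0.7],"roll":0.36,"hand":30}
    - {"offset":[0,0,-0.9],"roll":0.48,"hand":30}
    - {"offset":[0,0,-1.1],"roll":0.6,"hand":30}
    - {"offset":[0,0,-1.4],"roll":0.72,"hand":30}
    - {"offset":[0,0,-1.6],"roll":0.84,"hand":30}
    - {"offset":[0,0,-1.8],"roll":0.96,"hand":30}
    - {"offset":[0,0,-2.1],"roll":1.08,"hand":30}
    - {"offset":[0,0,-2.3],"roll":1.2,"hand":30}
    - {"offset":[0,0,-2.5],"roll":1.32,"hand":30}
    - {"offset":[0,0,-2.8],"roll":1.44,"hand":30}
    - {"offset":[0,0,-3.0],"roll":1.56,"hand":30}
    - {"offset":[0,0,-3.2],"roll":1.68,"hand":30}
    - {"offset":[0,0,-3.4],"roll":1.8,"hand":30}
    - {"offset":[0,0,-3.7],"roll":1.92,"hand":30}
    - {"offset":[0,0,-3.9],"roll":2.04,"hand":30}
    - {"offset":[0,0,-4.1],"roll":2.16,"hand":30}
    - {"offset":[0,0,-4.4],"roll":2.28,"hand":30}
    - {"offset":[0,0,-4.6],"roll":2.4,"hand":30}

```text
clock: 14.63
tool_pos: [0.4859, -0.2746, 0.0954]
orientation: [-180.0, 0.0, -177.8]
force: [1.1, -0.2, 0.6]
opening: 0.0359
```

Call:
jog_arm:
  motion:
    - {"offset":[0,0,-0.2],"roll":0.12,"hand":30}
    - {"offset":[0,0,-0.5],"roll":0.24,"hand":30}
    - {"offset":[0,0,-0.7],"roll":0.36,"hand":30}
    - {"offset":[0,0,-0.9],"roll":0.48,"hand":30}
    - {"offset":[0,0,-1.1],"roll":0.6,"hand":30}
    - {"offset":[0,0,-1.4],"roll":0.72,"hand":30}
    - {"offset":[0,0,-1.6],"roll":0.84,"hand":30}
    - {"offset":[0,0,-1.8],"roll":0.96,"hand":30}
    - {"offset":[0,0,-2.1],"roll":1.08,"hand":30}
    - {"offset":[0,0,-2.3],"roll":1.2,"hand":30}
    - {"offset":[0,0,-2.4],"roll":1.3,"hand":30}
    - {"offset":[0,0,-2.4],"roll":1.3,"hand":30}

```text
clock: 15.63
tool_pos: [0.4858, -0.2745, 0.0978]
orientation: [180.0, 0.0, 107.8]
force: [0.6, -0.2, 1.2]
opening: 0.036
```

Call:
jog_arm:
  motion:
    - {"offset":[0,0,-10],"roll":0,"hand":30}
    - {"offset":[0,0,-20],"roll":0,"hand":30}
    - {"offset":[0,0,-30],"roll":0,"hand":30}
    - {"offset":[0,0,-45],"roll":-0.1,"hand":30}
    - {"offset":[0,0,-70],"roll":-0.22,"hand":30}
    - {"offset":[0,0,-100],"roll":-0.34,"hand":30}
    - {"offset":[30,6,-120],"roll":-0.46,"hand":30}
    - {"offset":[65,13,-120],"roll":-0.58,"hand":30}
    - {"offset":[105,20,-120],"roll":-0.7,"hand":30}
    - {"offset":[145,28,-120],"roll":-0.82,"hand":30}
    - {"offset":[185,36,-120],"roll":-0.94,"hand":30}
    - {"offset":[225,44,-120],"roll":-1.06,"hand":30}
    - {"offset":[265,52,-120],"roll":-1.18,"hand":30}
    - {"offset":[305,59,-120],"roll":-1.3,"hand":30}
    - {"offset":[345,67,-120],"roll":-1.42,"hand":30}
    - {"offset":[380,74,-120],"roll":-1.54,"hand":30}
    - {"offset":[405,79,-120],"roll":-1.66,"hand":30}
    - {"offset":[420,81.5,-120],"roll":-1.78,"hand":30}
    - {"offset":[420,81.5,-120],"roll":-1.9,"hand":30}
    - {"offset":[420,81.5,-120],"roll":-2.02,"hand":30}

```text
clock: 17.3
tool_pos: [0.4318, 0.151, 0.2183]
orientation: [180.0, -0.0, -135.6]
force: [0.3, 0.1, -0.7]
opening: 0.0361
```

Call:
jog_arm:
  motion:
    - {"offset":[0,0,0],"roll":-0.12,"hand":30}
    - {"offset":[0,0,0],"roll":-0.24,"hand":30}
    - {"offset":[0,0,0],"roll":-0.36,"hand":30}
    - {"offset":[0,0,0],"roll":-0.48,"hand":30}
    - {"offset":[0,0,0],"roll":-0.6,"hand":30}
    - {"offset":[0,0,0],"roll":-0.67,"hand":30}
    - {"offset":[0,0,0],"roll":-0.67,"hand":30}
    - {"offset":[0,0,0],"roll":-0.67,"hand":30}

```text
clock: 17.97
tool_pos: [0.4322, 0.1499, 0.2182]
orientation: [180.0, 0.0, -97.9]
force: [0.4, 0.3, -1.2]
opening: 0.0359
```

```bash
python3 - <<'E'
from h import *
from plant import ctrl,cams
o=ctrl.get_obs();print(o['clock'],o['joint_pos'].round(1),o['tool_pos'],o['orientation'])
s=cams.snapshot('wrist');s['cam_to_world']=toolT(o)@s['T_tool_cam'];np.savez('w2.npz',**s)
b=cams.snapshot('scene');np.savez('s2.npz',**b)
im=np.hstack([cv2.resize(s['img'][:,:,::-1],(533,400)),cv2.resize(b['img'][120:280,210:317,::-1],(267,400))])
cv2.imwrite('pics/w2.png',im)
E
```

```text
17.9667 [ 43.9   0.4 -27.2  -0.  -62.3 -51.8] [0.43224524 0.14986418 0.21817995] [ 1.79998627e+02  1.56488972e-02 -9.78781858e+01]
```

View pics/w2.png

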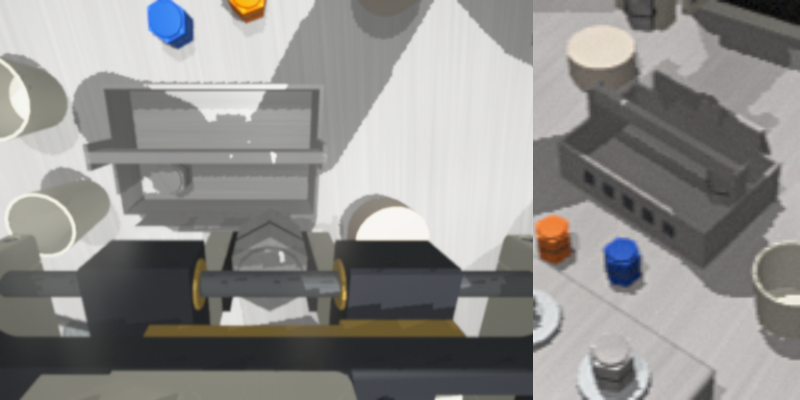

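Call:
jog_arm:
  motion:
    - {"offset":[0,-3,40],"roll":0,"hand":30}
    - {"offset":[0,-3,80],"roll":0,"hand":30}
    - {"offset":[0,-3,110],"roll":0,"hand":30}
    - {"offset":[0,-3,130],"roll":0,"hand":30}
    - {"offset":[0,-3,145],"roll":0,"hand":30}
    - {"offset":[0,-3,154],"roll":0,"hand":30}
    - {"offset":[0,-3,154],"roll":0,"hand":30}
    - {"offset":[0,-3,154],"roll":0,"hand":50}
    - {"offset":[0,-3,154],"roll":0,"hand":50}
    - {"offset":[0,-3,154],"roll":0,"hand":50}
    - {"offset":[0,-3,154],"roll":0,"hand":50}
    - {"offset":[0,-3,130],"roll":0,"hand":50}
    - {"offset":[0,-3,90],"roll":0,"hand":50}
    - {"offset":[0,-3,50],"roll":0,"hand":60}
    - {"offset":[0,-3,10],"roll":0,"hand":70}
    - {"offset":[0,-3,0],"roll":0,"hand":70}
    - {"offset":[0,-3,0],"roll":0,"hand":70}

```text
clock: 19.48
tool_pos: [0.4373, 0.151, 0.2224]
orientation: [-179.6, 0.4, -97.8]
force: [0.6, 0.5, -0.7]
opening: 0.0681
```

Call:
jog_arm:
  motion:
    - {"offset":[30,-21,0],"roll":-0.12,"hand":70}
    - {"offset":[60,-43,0],"roll":-0.24,"hand":70}
    - {"offset":[90,-65,0],"roll":-0.36,"hand":70}
    - {"offset":[120,-86,0],"roll":-0.48,"hand":70}
    - {"offset":[150,-108,0],"roll":-0.6,"hand":70}
    - {"offset":[180,-130,0],"roll":-0.72,"hand":70}
    - {"offset":[210,-152,0],"roll":-0.84,"hand":70}
    - {"offset":[240,-173,0],"roll":-0.96,"hand":70}
    - {"offset":[270,-195,0],"roll":-1.08,"hand":70}
    - {"offset":[297,-215,0],"roll":-1.2,"hand":70}
    - {"offset":[297,-215,0],"roll":-1.32,"hand":70}
    - {"offset":[297,-215,0],"roll":-1.44,"hand":70}
    - {"offset":[297,-215,0],"roll":-1.56,"hand":70}
    - {"offset":[297,-215,0],"roll":-1.68,"hand":70}
    - {"offset":[297,-215,20],"roll":-1.8,"hand":70}
    - {"offset":[297,-215,50],"roll":-1.91,"hand":70}
    - {"offset":[297,-215,67],"roll":-1.937,"hand":70}
    - {"offset":[297,-215,67],"roll":-1.937,"hand":70}
    - {"offset":[297,-215,67],"roll":-1.937,"hand":70}
    - {"offset":[297,-215,67],"roll":-1.937,"hand":70}

```text
clock: 21.15
tool_pos: [0.609, -0.1739, 0.1517]
orientation: [180.0, -0.1, 13.0]
force: [0.1, 1.1, 0.4]
opening: 0.0699
```

Call:
jog_arm:
  motion:
    - {"offset":[-2.7,0.3,25],"roll":0,"hand":70}
    - {"offset":[-2.7,0.3,45],"roll":0,"hand":70}
    - {"offset":[-2.7,0.3,55],"roll":0,"hand":70}
    - {"offset":[-2.7,0.3,59.5],"roll":0,"hand":70}
    - {"offset":[-2.7,0.3,59.5],"roll":0,"hand":70}
    - {"offset":[-2.7,0.3,59.5],"roll":0,"hand":30}
    - {"offset":[-2.7,0.3,59.5],"roll":0,"hand":30}
    - {"offset":[-2.7,0.3,59.5],"roll":0,"hand":30}
    - {"offset":[-2.7,0.3,59.5],"roll":0,"hand":30}
    - {"offset":[-2.7,0.3,59.5],"roll":0,"hand":30}
    - {"offset":[-2.7,0.3,59.5],"roll":0,"hand":30}
    - {"offset":[-2.7,0.3,59.5],"roll":0,"hand":30}
    - {"offset":[-2.7,0.3,59.5],"roll":0,"hand":30}

```text
clock: 22.23
tool_pos: [0.6059, -0.1747, 0.0916]
orientation: [180.0, -0.0, 13.2]
force: [-0.3, 0.4, 3.3]
opening: 0.0369
```

Call:
jog_arm:
  motion:
    - {"offset":[0,0,-0.2],"roll":0.12,"hand":30}
    - {"offset":[0,0,-0.5],"roll":0.24,"hand":30}
    - {"offset":[0,0,-0.7],"roll":0.36,"hand":30}
    - {"offset":[0,0,-0.9],"roll":0.48,"hand":30}
    - {"offset":[0,0,-1.1],"roll":0.6,"hand":30}
    - {"offset":[0,0,-1.4],"roll":0.72,"hand":30}
    - {"offset":[0,0,-1.6],"roll":0.84,"hand":30}
    - {"offset":[0,0,-1.8],"roll":0.96,"hand":30}
    - {"offset":[0,0,-2.1],"roll":1.08,"hand":30}
    - {"offset":[0,0,-2.3],"roll":1.2,"hand":30}
    - {"offset":[0,0,-2.5],"roll":1.32,"hand":30}
    - {"offset":[0,0,-2.8],"roll":1.44,"hand":30}
    - {"offset":[0,0,-3.0],"roll":1.56,"hand":30}
    - {"offset":[0,0,-3.2],"roll":1.68,"hand":30}
    - {"offset":[0,0,-3.4],"roll":1.8,"hand":30}
    - {"offset":[0,0,-3.7],"roll":1.92,"hand":30}
    - {"offset":[0,0,-3.9],"roll":2.04,"hand":30}
    - {"offset":[0,0,-4.1],"roll":2.16,"hand":30}
    - {"offset":[0,0,-4.4],"roll":2.28,"hand":30}
    - {"offset":[0,0,-4.6],"roll":2.4,"hand":30}

```text
clock: 23.9
tool_pos: [0.6056, -0.1747, 0.0957]
orientation: [180.0, -0.0, -124.7]
force: [-0.4, 0.6, 1.5]
opening: 0.0365
```

Call:
jog_arm:
  motion:
    - {"offset":[0,0,-0.2],"roll":0.12,"hand":30}
    - {"offset":[0,0,-0.5],"roll":0.24,"hand":30}
    - {"offset":[0,0,-0.7],"roll":0.36,"hand":30}
    - {"offset":[0,0,-0.9],"roll":0.48,"hand":30}
    - {"offset":[0,0,-1.1],"roll":0.6,"hand":30}
    - {"offset":[0,0,-1.4],"roll":0.72,"hand":30}
    - {"offset":[0,0,-1.6],"roll":0.84,"hand":30}
    - {"offset":[0,0,-1.8],"roll":0.96,"hand":30}
    - {"offset":[0,0,-2.1],"roll":1.08,"hand":30}
    - {"offset":[0,0,-2.3],"roll":1.2,"hand":30}
    - {"offset":[0,0,-2.4],"roll":1.3,"hand":30}
    - {"offset":[0,0,-2.4],"roll":1.3,"hand":30}

```text
clock: 24.9
tool_pos: [0.6056, -0.1745, 0.0981]
orientation: [180.0, -0.0, 160.9]
force: [-0.5, 0.8, 1.4]
opening: 0.0369
```

Call:
jog_arm:
  motion:
    - {"offset":[0,0,-10],"roll":0,"hand":30}
    - {"offset":[0,0,-20],"roll":0,"hand":30}
    - {"offset":[0,0,-30],"roll":0,"hand":30}
    - {"offset":[0,0,-45],"roll":-0.1,"hand":30}
    - {"offset":[0,0,-70],"roll":-0.22,"hand":30}
    - {"offset":[0,0,-100],"roll":-0.34,"hand":30}
    - {"offset":[25,24,-120],"roll":-0.46,"hand":30}
    - {"offset":[50,48,-120],"roll":-0.58,"hand":30}
    - {"offset":[75,72,-120],"roll":-0.7,"hand":30}
    - {"offset":[100,96,-120],"roll":-0.82,"hand":30}
    - {"offset":[125,121,-120],"roll":-0.94,"hand":30}
    - {"offset":[150,145,-120],"roll":-1.06,"hand":30}
    - {"offset":[175,169,-120],"roll":-1.18,"hand":30}
    - {"offset":[190,183,-120],"roll":-1.3,"hand":30}
    - {"offset":[201,194,-120],"roll":-1.42,"hand":30}
    - {"offset":[201,194,-120],"roll":-1.54,"hand":30}
    - {"offset":[201,194,-120],"roll":-1.66,"hand":30}
    - {"offset":[201,194,-120],"roll":-1.764,"hand":30}
    - {"offset":[201,194,-120],"roll":-1.764,"hand":30}
    - {"offset":[201,194,-120],"roll":-1.764,"hand":30}

```text
clock: 26.57
tool_pos: [0.4781, 0.0738, 0.2191]
orientation: [-179.9, 0.0, -97.9]
force: [-0.1, 0.0, -1.2]
opening: 0.0369
```

```bash
python3 - <<'E'
from h import *
from plant import ctrl,cams
o=ctrl.get_obs();print(o['clock'],o['joint_pos'].round(1),o['tool_pos'],o['orientation'],o['opening'])
s=cams.snapshot('wrist');s['cam_to_world']=toolT(o)@s['T_tool_cam'];np.savez('w3.npz',**s)
b=cams.snapshot('scene');np.savez('s3.npz',**b)
im=np.hstack([cv2.resize(s['img'][:,:,::-1],(533,400)),cv2.resize(b['img'][120:280,210:317,::-1],(267,400))])
cv2.imwrite('pics/w3.png',im)
E
```

```text
26.5667 [ 32.1   3.1 -24.4   0.  -62.5 -40. ] [0.47810246 0.07383646 0.21909258] [-1.79939216e+02  4.41594716e-02 -9.78641493e+01] 0.03685496055163387
```

View pics/w3.png

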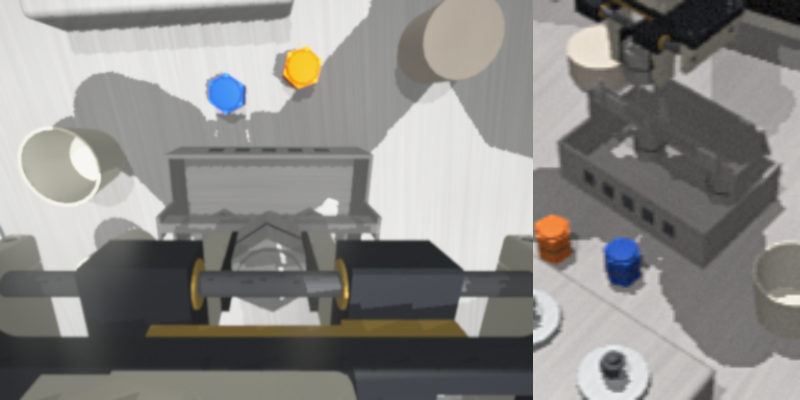

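```bash
python3 - <<'E'
from binfit import *
s=dict(np.load('w3.npz'))
k=512/533
for uv,z in [((170,150),.06),((372,152),.06),((160,220),.106),((380,214),.106)]:
    print(at(s,(uv[0]*k,uv[1]*k),z).round(4))
E
```

```text
[0.5759 0.0268 0.06  ]
[0.367  0.0579 0.06  ]
[0.5848 0.086  0.106 ]
[0.3765 0.1087 0.106 ]
```

Call:
jog_arm:
  motion:
    - {"offset":[1.3,0,40],"roll":0,"hand":30}
    - {"offset":[1.3,0,80],"roll":0,"hand":30}
    - {"offset":[1.3,0,110],"roll":0,"hand":30}
    - {"offset":[1.3,0,125],"roll":0,"hand":30}
    - {"offset":[1.3,0,135],"roll":0,"hand":30}
    - {"offset":[1.3,0,145],"roll":0,"hand":30}
    - {"offset":[1.3,0,154],"roll":0,"hand":30}
    - {"offset":[1.3,0,154],"roll":0,"hand":30}
    - {"offset":[1.3,0,154],"roll":0,"hand":50}
    - {"offset":[1.3,0,154],"roll":0,"hand":50}
    - {"offset":[1.3,0,154],"roll":0,"hand":50}
    - {"offset":[1.3,0,154],"roll":0,"hand":50}
    - {"offset":[1.3,0,130],"roll":0,"hand":50}
    - {"offset":[1.3,0,90],"roll":0,"hand":50}
    - {"offset":[1.3,0,50],"roll":0,"hand":60}
    - {"offset":[1.3,0,10],"roll":0,"hand":70}
    - {"offset":[1.3,0,0],"roll":0,"hand":70}
    - {"offset":[1.3,0,0],"roll":0,"hand":70}

```text
clock: 28.17
tool_pos: [0.4799, 0.0734, 0.2229]
orientation: [-179.6, 0.3, -97.7]
force: [0.2, -0.6, 0.0]
opening: 0.0686
```

```bash
cat > pan.py <<'E'
from binfit import *
t=dict(np.load('top0.npz'));s=dict(np.load('scene0.npz'))
c=lambda x,y:np.array([x/4+60-.4,y/4+130-.4])
OT=[(t,c(66,30),(0,-.18,.185)),(t,c(127,98),(-.024,-.14,.145)),(t,c(154,542),(-.024,.14,.145)),(t,c(185,150),(-.03,-.12,.057)),(t,c(205,498),(-.03,.12,.057))]
SEG=[[(0,-.18,0),(0,-.18,.185),(0,.18,.185),(0,.18,0),(0,-.18,0)],[(-.024,-.14,.145),(-.024,.14,.145)],[(-.03,-.12,.057),(-.03,.12,.057),(-.03,.12,.09),(-.03,-.12,.09),(-.03,-.12,.057)]]
def draw(im,s,T,sc,off):
    for g in SEG: cv2.polylines(im,[((proj(s,tf(T,g))+.4-off)*sc).astype(int)],False,(0,0,255),1)
E
python3 - <<'E'
from pan import *
p,r=fit(OT,[.5,.44,95]);print(p,r.round(2))
x0,y0=262,68
im=cv2.resize(s['img'][y0:y0+95,x0:x0+130,::-1],None,fx=6,fy=6,interpolation=cv2.INTER_CUBIC)
draw(im,s,pose(*p),6,[x0,y0]);cv2.imwrite('pics/p1.png',im)
E
```

```text
[ 0.49903582  0.43446317 94.10496064] [[-1.   -0.92]
 [ 0.13  0.26]
 [-0.76 -0.5 ]
 [ 0.85  0.71]
 [ 0.83  0.41]]
```

View pics/p1.png

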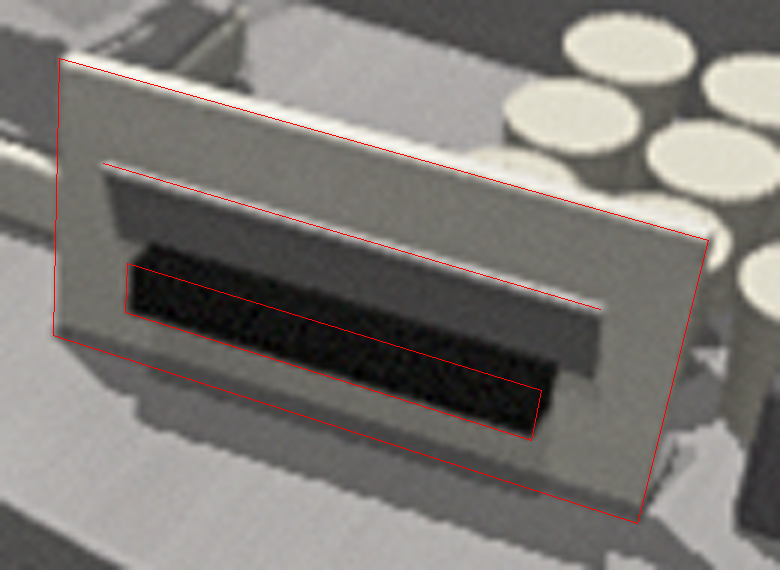

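```bash
python3 - <<'E'
from pan import *
k=lambda x,y:np.array([x/6+262-.4,y/6+68-.4])
OS=[(s,k(63,68),(0,.18,.185)),(s,k(709,242),(0,-.18,.185)),(s,k(637,516),(0,-.18,0)),(s,k(106,165),(-.024,.14,.145)),(s,k(602,308),(-.024,-.14,.145)),(s,k(531,438),(-.03,-.12,.057)),(s,k(128,313),(-.03,.12,.057))]
for o in (OS,OT+OS):
    p,r=fit(o,[.5,.44,95]);print(p.round(4),np.abs(r).max(0))
T=pose(*p)
for n,q in [('bar prehook',(-.1115,0,.225)),('bar home',(-.1075,0,.174)),('cleat',(-.024,0,.145)),('bar far',(-.20,0,.225))]: print(n,tf(T,[q]).round(4))
from plant import ctrl,cams
o=ctrl.get_obs();print(o['clock'],o['tool_pos'],o['orientation'])
E
```

```text
[ 0.4995  0.4349 94.4898] [0.62303805 1.43894147]
[ 0.4994  0.4347 94.2384] [1.2407039  1.53568625]
bar prehook [[0.5076 0.3235 0.225 ]]
bar home [[0.5073 0.3275 0.174 ]]
cleat [[0.5011 0.4108 0.145 ]]
bar far [[0.5141 0.2352 0.225 ]]
28.1667 [0.47987    0.07341513 0.22292529] [-179.58083287    0.28036093  -97.71249232]
```

Call:
jog_arm:
  motion:
    - {"offset":[-33,-1,0],"roll":-0.12,"hand":60}
    - {"offset":[-33,-1,0],"roll":-0.24,"hand":60}
    - {"offset":[-33,-1,0],"roll":-0.36,"hand":60}
    - {"offset":[-33,-1,0],"roll":-0.48,"hand":60}
    - {"offset":[-33,-1,0],"roll":-0.6,"hand":60}
    - {"offset":[-33,-1,0],"roll":-0.72,"hand":60}
    - {"offset":[-33,-1,0],"roll":-0.84,"hand":60}
    - {"offset":[-33,-1,0],"roll":-0.96,"hand":60}
    - {"offset":[-33,-1,0],"roll":-1.08,"hand":60}
    - {"offset":[-33,-1,0],"roll":-1.2,"hand":60}
    - {"offset":[-33,-1,0],"roll":-1.32,"hand":60}
    - {"offset":[-33,-1,0],"roll":-1.44,"hand":60}
    - {"offset":[-33,-1,0],"roll":-1.571,"hand":60}
    - {"offset":[-33,-1,0],"roll":-1.571,"hand":60}
    - {"offset":[-33,-1,0],"roll":-1.571,"hand":60}
    - {"offset":[-33,-1,0],"roll":-1.571,"hand":60}

```text
clock: 29.5
tool_pos: [0.4831, 0.105, 0.218]
orientation: [180.0, 0.0, -8.0]
force: [-0.2, -0.0, -0.2]
opening: 0.0601
```

```bash
python3 - <<'E'
from h import *
from plant import ctrl,cams
o=ctrl.get_obs();print(o['clock'],o['joint_pos'].round(1),o['tool_pos'],o['orientation'],o['opening'])
s=cams.snapshot('wrist');s['cam_to_world']=toolT(o)@s['T_tool_cam'];np.savez('w4.npz',**s)
b=cams.snapshot('scene');np.savez('s4.npz',**b)
im=np.hstack([cv2.resize(s['img'][:,:,::-1],(533,400)),cv2.resize(b['img'][120:280,210:317,::-1],(267,400))])
cv2.imwrite('pics/w4.png',im)
E
```

```text
29.5 [ 35.1   4.2 -23.2  -0.  -62.6  47. ] [0.48309868 0.10498706 0.2180072 ] [ 1.79993954e+02  1.04888384e-02 -7.96110332e+00] 0.060105542563165595
```

View pics/w4.png

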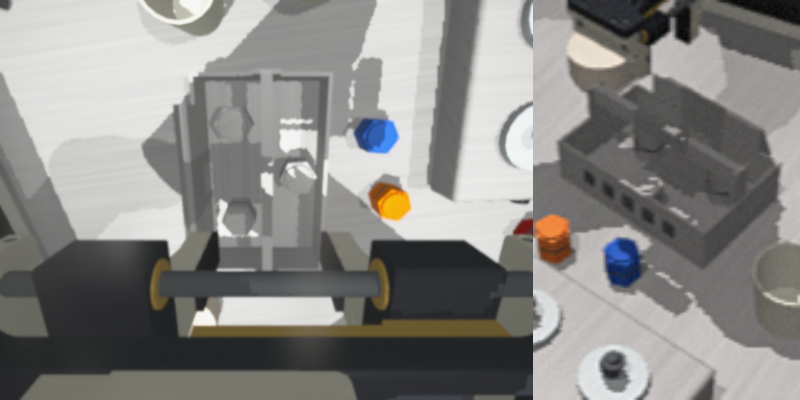

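Call:
jog_arm:
  motion:
    - {"offset":[0,0,40],"roll":0,"hand":60}
    - {"offset":[0,0,80],"roll":0,"hand":60}
    - {"offset":[0,0,110],"roll":0,"hand":60}
    - {"offset":[0,0,125],"roll":0,"hand":60}
    - {"offset":[0,0,131],"roll":0,"hand":60}
    - {"offset":[0,0,131],"roll":0,"hand":60}
    - {"offset":[0,0,131],"roll":0,"hand":4}
    - {"offset":[0,0,131],"roll":0,"hand":4}
    - {"offset":[0,0,131],"roll":0,"hand":4}
    - {"offset":[0,0,131],"roll":0,"hand":4}
    - {"offset":[0,0,131],"roll":0,"hand":4}
    - {"offset":[0,0,131],"roll":0,"hand":4}
    - {"offset":[0,0,131],"roll":0,"hand":4}
    - {"offset":[0,0,131],"roll":0,"hand":4}
    - {"offset":[0,0,131],"roll":0,"hand":4}
    - {"offset":[0,0,131],"roll":0,"hand":4}

```text
clock: 30.93
tool_pos: [0.4836, 0.1055, 0.0874]
orientation: [-180.0, -0.0, -7.7]
force: [-0.1, 2.6, 1.2]
opening: 0.0099
```

Call:
jog_arm:
  motion:
    - {"offset":[0,0,-3],"roll":0,"hand":4}
    - {"offset":[0,0,-8],"roll":0,"hand":4}
    - {"offset":[0,0,-16],"roll":0,"hand":4}
    - {"offset":[0,0,-26],"roll":0,"hand":4}
    - {"offset":[0,0,-38],"roll":0,"hand":4}
    - {"offset":[0,0,-52],"roll":0,"hand":4}
    - {"offset":[0,0,-66],"roll":0,"hand":4}
    - {"offset":[0,0,-80],"roll":0,"hand":4}
    - {"offset":[0,0,-94],"roll":0,"hand":4}
    - {"offset":[0,0,-108],"roll":0,"hand":4}
    - {"offset":[0,0,-122],"roll":0,"hand":4}
    - {"offset":[0,0,-132],"roll":0,"hand":4}
    - {"offset":[0,0,-138],"roll":0,"hand":4}
    - {"offset":[0,0,-140],"roll":0,"hand":4}
    - {"offset":[0,0,-140],"roll":0,"hand":4}
    - {"offset":[0,0,-140],"roll":0,"hand":4}

```text
clock: 32.27
tool_pos: [0.4827, 0.1049, 0.2265]
orientation: [180.0, 0.1, -7.7]
force: [0.3, 0.4, -6.6]
opening: 0.0099
```

```bash
python3 - <<'E'
from h import *
from plant import ctrl,cams
o=ctrl.get_obs();print(o['clock'],o['tool_pos'],o['orientation'],o['opening'],o['force'],o['moment'])
b=cams.snapshot('scene');np.savez('s5.npz',**b)
cv2.imwrite('pics/s5.png',cv2.resize(b['img'][60:260,200:400,::-1],(600,600),interpolation=cv2.INTER_CUBIC))
E
```

```text
32.2667 [0.48274003 0.10488429 0.22651165] [ 1.79971381e+02  6.17149782e-02 -7.73373947e+00] 0.009938961807674646 [ 0.2790216   0.43812551 -6.6230288 ] [-0.07958979  0.00574197  0.06646718]
```

View pics/s5.png

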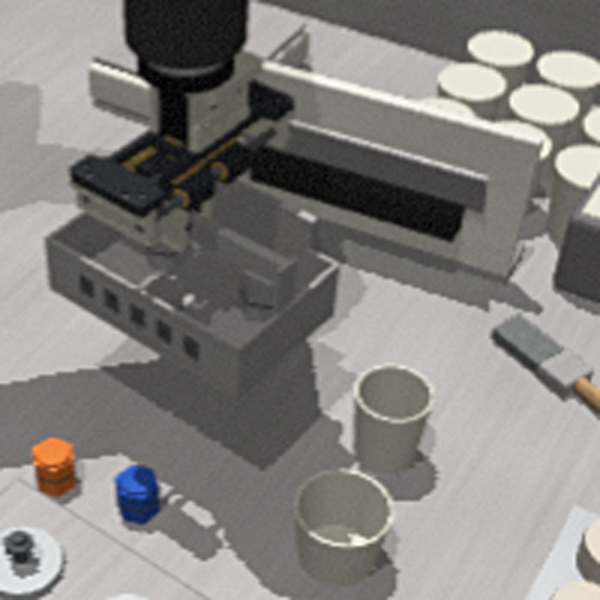

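Call:
jog_arm:
  motion:
    - {"offset":[0,-4,0],"roll":-0.01,"hand":4}
    - {"offset":[-0.2,-12,0],"roll":-0.02,"hand":4}
    - {"offset":[-0.5,-24,0],"roll":-0.04,"hand":4}
    - {"offset":[-1,-40,0],"roll":-0.06,"hand":4}
    - {"offset":[-1.2,-58,0],"roll":-0.08,"hand":4}
    - {"offset":[-1.6,-76,0],"roll":-0.1,"hand":4}
    - {"offset":[-2,-94,0],"roll":-0.12,"hand":4}
    - {"offset":[-2.3,-112,0],"roll":-0.14,"hand":4}
    - {"offset":[-2.7,-130,0],"roll":-0.16,"hand":4}
    - {"offset":[-3.1,-148,0],"roll":-0.18,"hand":4}
    - {"offset":[-3.5,-164,0],"roll":-0.2,"hand":4}
    - {"offset":[-3.8,-178,0],"roll":-0.21,"hand":4}
    - {"offset":[-4.1,-188,0],"roll":-0.21,"hand":4}
    - {"offset":[-4.3,-195,0],"roll":-0.21,"hand":4}
    - {"offset":[-4.4,-198,0],"roll":-0.21,"hand":4}
    - {"offset":[-4.4,-198,0],"roll":-0.21,"hand":4}
    - {"offset":[-4.4,-198,0],"roll":-0.21,"hand":4}

```text
clock: 33.73
tool_pos: [0.5054, 0.3014, 0.2271]
orientation: [180.0, 0.0, 4.3]
force: [0.7, 0.5, -6.6]
opening: 0.01
```

```bash
python3 - <<'E'
from h import *
from plant import ctrl,cams
o=ctrl.get_obs();print(o['clock'],o['tool_pos'],o['orientation'],o['opening'],o['force'],o['moment'])
b=cams.snapshot('scene');np.savez('s6.npz',**b)
x0,y0=250,50
im=cv2.resize(b['img'][y0:y0+125,x0:x0+160,::-1],None,fx=5,fy=5,interpolation=cv2.INTER_CUBIC)
p=o['tool_pos'];B=pose(p[0],p[1],o['orientation'][2]+90,p[2]-.0874)
B[:3,3]-=B[:3,:3]@[-.006,0,0]
for P in ([(-.07,-.11,0),(-.07,-.11,.06),(-.07,.11,.06)],[(-.07,-.11,0),(.07,-.11,0),(.07,-.11,.092)],[(.07,-.08,.092),(.07,.08,.092),(.0945,.08,.032),(.0945,-.08,.032),(.07,-.08,.092)]):
    cv2.polylines(im,[((proj(b,tf(B,P))+.4-[x0,y0])*5).astype(int)],False,(0,0,255),1)
cv2.imwrite('pics/s6.png',im)
E
```

```text
33.7333 [0.50536443 0.30137376 0.22710562] [1.79979163e+02 2.05076267e-02 4.28705436e+00] 0.009988831242625978 [ 0.73126339  0.49350072 -6.64371388] [-0.14686804  0.06489903  0.04537628]
```

View pics/s6.png

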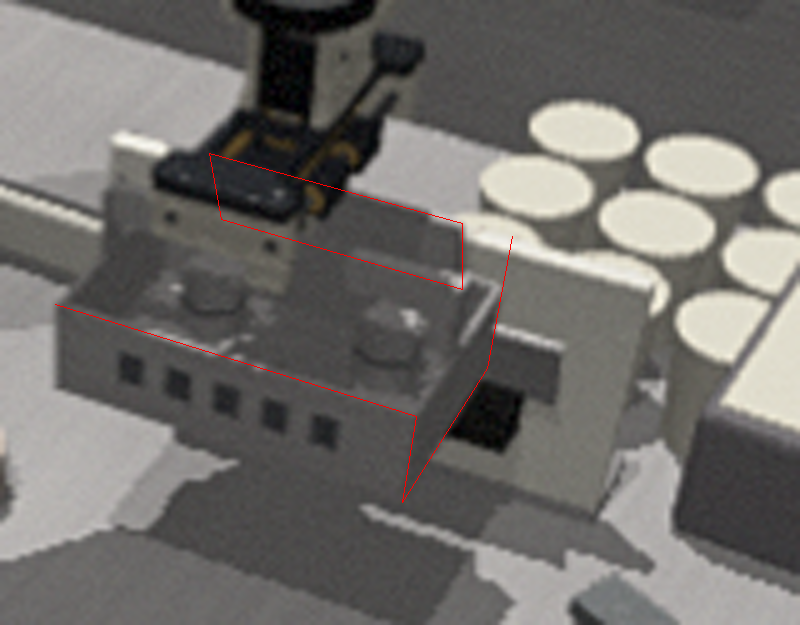

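Call:
jog_arm:
  motion:
    - {"offset":[0,-3,0],"roll":0,"hand":4}
    - {"offset":[0,-9,0],"roll":0,"hand":4}
    - {"offset":[0,-16,0],"roll":0,"hand":4}
    - {"offset":[0,-21,0],"roll":0,"hand":4}
    - {"offset":[0,-22,0],"roll":0,"hand":4}
    - {"offset":[0,-22,0],"roll":0,"hand":4}
    - {"offset":[0,-22,4],"roll":0,"hand":4}
    - {"offset":[0,-22,10],"roll":0,"hand":4}
    - {"offset":[0,-22,16],"roll":0,"hand":4}
    - {"offset":[0,-22,22],"roll":0,"hand":4}
    - {"offset":[0,-22,28],"roll":0,"hand":4}
    - {"offset":[0,-22,33],"roll":0,"hand":4}
    - {"offset":[0,-22,38],"roll":0,"hand":4}
    - {"offset":[0,-22,41],"roll":0,"hand":4}
    - {"offset":[0,-22,42],"roll":0,"hand":4}
    - {"offset":[0,-22,42],"roll":0,"hand":4}
    - {"offset":[0,-22,42],"roll":0,"hand":4}

```text
clock: 35.2
tool_pos: [0.504, 0.3239, 0.1854]
orientation: [-180.0, -0.0, 4.3]
force: [-0.6, -0.6, -7.1]
opening: 0.0095
```

Call:
jog_arm:
  motion:
    - {"offset":[0,-0.5,2],"roll":0,"hand":4}
    - {"offset":[0,-1,4],"roll":0,"hand":4}
    - {"offset":[0,-1.5,6],"roll":0,"hand":4}
    - {"offset":[0,-2,8],"roll":0,"hand":4}
    - {"offset":[0,-2.5,10],"roll":0,"hand":4}
    - {"offset":[0,-3,12],"roll":0,"hand":4}
    - {"offset":[0,-3,14],"roll":0,"hand":4}
    - {"offset":[0,-3,15],"roll":0,"hand":4}
    - {"offset":[0,-3,16],"roll":0,"hand":4}
    - {"offset":[0,-3,16],"roll":0,"hand":4}

```text
clock: 36.03
tool_pos: [0.5038, 0.3272, 0.1693]
orientation: [-180.0, -0.0, 4.3]
force: [-0.4, 0.7, -6.7]
opening: 0.0099
```

Call:
jog_arm:
  motion:
    - {"offset":[0,0,1],"roll":0,"hand":4}
    - {"offset":[0,0,2],"roll":0,"hand":4}
    - {"offset":[0,0,3],"roll":0,"hand":4}
    - {"offset":[0,0,4],"roll":0,"hand":4}
    - {"offset":[0,0,4],"roll":0,"hand":4}
    - {"offset":[0,0,4],"roll":0,"hand":4}

```text
clock: 36.53
tool_pos: [0.5042, 0.3278, 0.1658]
orientation: [-179.9, -0.1, 4.3]
force: [0.1, 6.0, -3.0]
opening: 0.0101
```

Call:
jog_arm:
  motion:
    - {"offset":[0,-0.6,0.7],"roll":0,"hand":4}
    - {"offset":[0,-1,1.4],"roll":0,"hand":4}
    - {"offset":[0,-1,1.8],"roll":0,"hand":4}
    - {"offset":[0,-1,1.8],"roll":0,"hand":4}
    - {"offset":[0,-1,1.8],"roll":0,"hand":4}

```text
clock: 36.95
tool_pos: [0.5042, 0.3278, 0.1656]
orientation: [-180.0, -0.1, 4.3]
force: [-3.6, -0.5, 11.3]
opening: 0.0099
```

```bash
python3 - <<'E'
from h import *
from plant import ctrl,cams
o=ctrl.get_obs();print(o['clock'],o['tool_pos'],o['orientation'],o['opening'],o['force'],o['moment'])
E
```

```text
36.95 [0.50422679 0.32778529 0.16564838] [-1.79967137e+02 -1.28129460e-01  4.34175407e+00] 0.009935190028021594 [-3.60559864 -0.48814247 11.27550497] [0.48192291 1.34633447 0.06125796]
```

Call:
jog_arm:
  motion:
    - {"offset":[0,0.5,-1],"roll":0,"hand":4}
    - {"offset":[0,0.5,-1],"roll":0,"hand":10}
    - {"offset":[0,0.5,-1],"roll":0,"hand":16}
    - {"offset":[0,0.5,-1],"roll":0,"hand":24}
    - {"offset":[0,0.5,-1],"roll":0,"hand":32}
    - {"offset":[0,0.5,-1],"roll":0,"hand":40}
    - {"offset":[0,0.5,-1],"roll":0,"hand":50}
    - {"offset":[0,0.5,-1],"roll":0,"hand":50}
    - {"offset":[0,0.5,-1],"roll":0,"hand":50}
    - {"offset":[0,0.5,-1],"roll":0,"hand":50}

```text
clock: 37.78
tool_pos: [0.5035, 0.3272, 0.1643]
orientation: [180.0, 0.0, 4.3]
force: [-0.8, -0.3, -0.5]
opening: 0.0497
```

Free of load; withdraw upwards, then sideways away.

Call:
jog_arm:
  motion:
    - {"offset":[0,0,-5],"roll":0,"hand":50}
    - {"offset":[0,0,-12],"roll":0,"hand":50}
    - {"offset":[0,0,-22],"roll":0,"hand":50}
    - {"offset":[0,0,-35],"roll":0,"hand":50}
    - {"offset":[0,0,-55],"roll":0,"hand":50}
    - {"offset":[0,0,-80],"roll":0,"hand":50}
    - {"offset":[0,0,-110],"roll":0,"hand":50}
    - {"offset":[0,0,-140],"roll":0,"hand":50}
    - {"offset":[0,40,-170],"roll":0,"hand":50}
    - {"offset":[0,80,-190],"roll":0,"hand":50}
    - {"offset":[0,120,-190],"roll":0,"hand":50}
    - {"offset":[0,160,-190],"roll":0,"hand":50}
    - {"offset":[0,200,-190],"roll":0,"hand":50}
    - {"offset":[0,240,-190],"roll":0,"hand":50}
    - {"offset":[0,280,-190],"roll":0,"hand":50}
    - {"offset":[0,280,-190],"roll":0,"hand":50}
    - {"offset":[0,280,-190],"roll":0,"hand":50}
    - {"offset":[0,280,-190],"roll":0,"hand":50}

```text
clock: 39.28
tool_pos: [0.5246, 0.0478, 0.3553]
orientation: [-180.0, -0.1, 4.2]
force: [-1.3, 0.5, -0.4]
opening: 0.0502
```

```bash
python3 - <<'E'
from pan import *
from plant import ctrl,cams
o=ctrl.get_obs();print(o['clock'],o['tool_pos'],o['force'])
b=cams.snapshot('scene');tt=cams.snapshot('top');np.savez('s7.npz',**b)
P=pose(.4994,.4347,94.24); B=P.copy(); B[:3,3]=tf(P,[(-.1015,.0,.079)])[0]
y=(P[:3,:3].T@(np.array([.5042,.3278,0])-P[:3,3]))[1]; B[:3,3]=tf(P,[(-.1015,y,.079)])[0]
outs=[]
for s_,x0,y0,w,h in ((b,250,55,160,125),(tt,75,150,100,120)):
    k=4 
    im=cv2.resize(s_['img'][y0:y0+h,x0:x0+w,::-1],None,fx=k,fy=k,interpolation=cv2.INTER_CUBIC) 
    if s_ is b:
      for Q in ([(-.07,-.11,0),(-.07,-.11,.06),(-.07,.11,.06)],[(-.07,-.11,0),(.07,-.11,0),(.07,-.11,.06)],[(-.011,-.108,.106),(-.011,.108,.106)]):
        cv2.polylines(im,[((proj(s_,tf(B,Q))+.4-[x0,y0])*k).astype(int)],False,(0,0,255),1)
    outs.append(im)
H=500;a=cv2.resize(outs[0],(500,390));c=cv2.resize(outs[1],(300,360))
cv=np.zeros((400,800,3),np.uint8);cv[:390,:500]=a;cv[:360,500:]=c
cv2.imwrite('pics/f.png',cv)
E
```

```text
39.2833 [0.52464921 0.04781561 0.35534114] [-1.28641499  0.54001596 -0.42169356]
```

View pics/f.png

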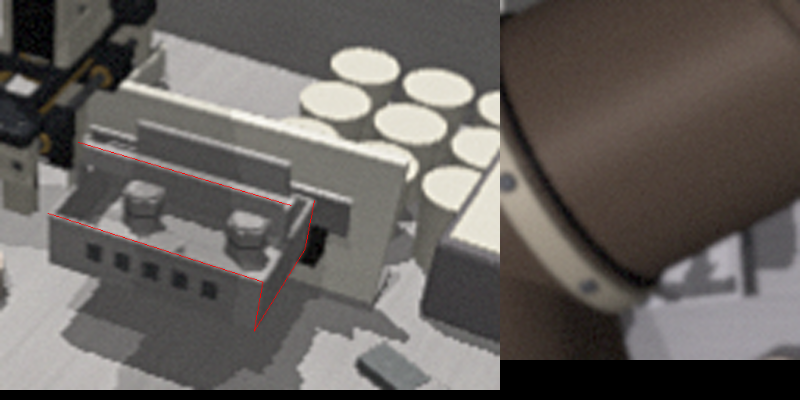

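```bash
python3 - <<'E'
from pan import *
b=dict(np.load('s7.npz'))
P=pose(.4994,.4347,94.24)
y=(P[:3,:3].T@(np.array([.5042,.3278,0])-P[:3,3]))[1]; B=P.copy();B[:3,3]=tf(P,[(-.1015,y,.079)])[0]
x0,y0,k=275,85,7
im=cv2.resize(b['img'][y0:y0+80,x0-15:x0+95,::-1],None,fx=k,fy=k,interpolation=cv2.INTER_CUBIC)
im=(255*(im/255.)**.7).astype(np.uint8)
a=np.radians(np.arange(0,360,10))
for cx,cy in [(.032,-.055),(.032,.055),(-.038,0)]:
    q=proj(b,tf(B,np.c_[cx+.018*np.cos(a),cy+.018*np.sin(a),0*a+.046]));q=((q+.4-[x0-15,y0])*k)
    print((cx,cy),q.mean(0).round()); cv2.polylines(im,[q.astype(int)],True,(0,0,255),1)
cv2.imwrite('pics/g.png',im)
E
```

```text
(0.032, -0.055) [481. 277.]
(0.032, 0.055) [252. 207.]
(-0.038, 0) [300. 328.]
```

```bash
python3 - <<'E'
from pan import *
w=dict(np.load('w4.npz'));b=dict(np.load('s7.npz'))
def show(im,u,v,hw,hh):
    g=cv2.cvtColor(im,cv2.COLOR_RGB2GRAY)[v-hh:v+hh,u-hw:u+hw]
    ch=" .:-=+*#%@"
    for r in g: print(''.join(ch[min(9,int(x)//26)]*2 for x in r))
show(w['img'],285,165,26,22)
print('rear'); show(w['img'],223,118,24,18)
print('scene'); show(b['img'],305,130,40,24)
E
```

```text
**************++++++**##%%@@@@@@@@@@@@%%##########******++++++++++++++++##%%%%%%%%%%%%%%%%**============
**************++++++****##%%@@@@@@@@%%##****************++++==========++**##%%%%%%%%%%%%##**============
**************++++++++****##%%%%%%%%##******************++++============++**##%%%%%%%%%%##++============
**************++++++++++****####%%##********************++++============++++**%%%%%%%%%%##++============
**************++++++++++********************************++++==============++**##%%%%%%%%##++============
********++**++++++++++++++++********++++****************++++================++**##%%%%%%##++============
++++++++++**++++++++++++++++++++++++++++++++++++++++++++++++================++++**%%%%%%##++============
++++++++++++++++++++++++++++++++++++======++++++++++++++++====================++**##%%%%##++============
++++++++++++++++++++++==========================================================++####%%##++============
====++++++++========================----====----------------------==============++++**##**++============
==++++++++++====================------------------
[... 14050 characters left out ...]
....::----::::::::--------------::::::::::::::::::----::
##########**##****++++**++==--::::--::::::::::::::------::::::--::::::::--::::::::::::::::::::::::::::::....::::::--::::------------------::::::::::----::------
########****##**++++++++==--::::::::::--::--::::----::--::----------------::::::::::::::::::::::::::::::::::::::::::--::----------------::::::::::------::--::::
####****####**++++**++==--::::::----::------::::--::::::----::----::------::----::::::::::::::::::::::::::::::::::::::::----------------::::::::::::--::----::--
##**##**####**++++++==--::::::::--::::::::::::--------::------::--::::--::::------::::::::::::::::::::::::::::::::::::::--------------::::::::::----------------
```

```bash
python3 - <<'E'
from pan import *
w=dict(np.load('w4.npz'));s3=dict(np.load('s3.npz'));s4=dict(np.load('s4.npz'))
for z in (.004,.046): print(z,at(w,(287,163),z).round(3), 'rear far',at(w,(223,118),z).round(3))
print(proj(w,[(.479,.0725,.046),(.479,.0725,.004)]),proj(s4,[(.479,.0725,.046),(.479,.0725,.004)]))
u,v=proj(s4,[(.479,.0725,.03)])[0].astype(int)
ch=" .:-=+*#%@"
for s_ in (s3,s4):
    g=cv2.cvtColor(s_['img'],cv2.COLOR_RGB2GRAY)[v-14:v+16,u-20:u+20]
    print(u,v)
    for r in g: print(''.join(ch[min(9,int(x)//20)]*2 for x in r))
E
```

```text
0.004 [0.479 0.069 0.004] rear far [0.547 0.142 0.004]
0.046 [0.489 0.072 0.046] rear far [0.549 0.137 0.046]
[[287.83955847 170.98679139]
 [284.62745542 163.19790464]] [[254.50811928 191.54661432]
 [254.69963079 201.45150451]]
254 195
++++++++++++++++%%@@@@@@@@@@@@@@%%++========--==----------==####%%####++======--
++++++++++++++++++%%@@@@##++++**####==========--==--------==****========--====--
++++++++++++++++++++++++++++++++++++==========----------========----------======
++++++++++++++++++++++++++++++++++++==============------==--==--==--------==--==
++++++++++++++++++++++++++++++++++++++++++++++++++==----------====--==--====----
====++++++++++++++++++++++++++++++++++++++++++++++++++==--------====----======--
========++++++++++++++++++++++++++++++++++++++++++++++++==----==--========--====
==========++++++++++++++++++++++++++++++++++++++++++++++++++==----==------==----
==============++++++++++++++++++++++++++++++++++++++++++++++==----==----======--
--==============++++++++++++++++++++++++++++++++++++++++++++++==--------------==
--==================++++++++++++++++++++++++++++++++++
[... 3303 characters left out ...]
..::--====--================++++++++++++++++++++++++
++++++++++++++====--======--::::--====--::----============++**%%%%##++++==++++++
++++++++++++++++====------==--::--====--::::::--==--==--====++**##%%@@##++==++++
++++++++++++++++++++==================--::::::::--==============++**%%@@##++++==
++++++++++++++++++++++======--========--::::::::--==================++##%%@@##++
++++++++++++++++++++++++++======--====--::::..::--================--==++****++==
++++++++++++++++++++++++++++========--==----::::--====--::--======--========++++
++++++++++++++++++++++++++++++++==--======----::--====--::::----==============++
++++++++++++++++++++++++%%@@##++++====================--::::::::--========--====
```

Call:
jog_arm:
  motion:
    - {"offset":[0,-35,0],"roll":0,"hand":60}
    - {"offset":[0,-70,0],"roll":0,"hand":60}
    - {"offset":[0,-105,0],"roll":0,"hand":60}
    - {"offset":[0,-140,0],"roll":0,"hand":60}
    - {"offset":[0,-175,0],"roll":0,"hand":60}
    - {"offset":[0,-210,0],"roll":0,"hand":60}
    - {"offset":[0,-245,0],"roll":0,"hand":60}
    - {"offset":[0,-265,0],"roll":0,"hand":60}
    - {"offset":[0,-280,20],"roll":0,"hand":60}
    - {"offset":[0,-280,45],"roll":0,"hand":60}
    - {"offset":[0,-280,59],"roll":0,"hand":60}
    - {"offset":[0,-280,59],"roll":0,"hand":60}
    - {"offset":[0,-280,59],"roll":0,"hand":60}
    - {"offset":[0,-280,59],"roll":0,"hand":60}

```text
clock: 40.55
tool_pos: [0.5037, 0.3283, 0.2967]
orientation: [-180.0, -0.1, 4.4]
force: [0.4, -0.6, 0.6]
opening: 0.0599
```

```bash
python3 - <<'E'
from pan import *
from plant import ctrl,cams
o=ctrl.get_obs();print(o['clock'],o['tool_pos'],o['orientation'],o['force'])
w=cams.snapshot('wrist');w['cam_to_world']=toolT(o)@w['T_tool_cam'];np.savez('w8.npz',**w)
P=pose(.4994,.4347,94.24)
y=(P[:3,:3].T@(np.array([.5042,.3278,0])-P[:3,3]))[1]; B=P.copy();B[:3,3]=tf(P,[(-.1015,y,.079)])[0]
for c in [(.032,-.055,.046),(.032,.055,.046),(-.038,0,.046),(-.006,-.108,.106),(-.006,.108,.106),(-.07,-.11,.06),(-.07,.11,.06)]: print(c,proj(w,tf(B,[c]))[0].round())
ch=" .:-=+*#%@"
g=cv2.cvtColor(w['img'],cv2.COLOR_RGB2GRAY)[65:245:2,165:325]
for r in g: print(''.join(ch[min(9,int(x)//26)] for x in r))
E
```

```text
40.55 [0.50374891 0.32830921 0.29670005] [-1.79964338e+02 -8.40796015e-02  4.38489567e+00] [ 0.42384764 -0.5810732   0.58225219]
(0.032, -0.055, 0.046) [227. 123.]
(0.032, 0.055, 0.046) [230. 215.]
(-0.038, 0, 0.046) [288. 172.]
(-0.006, -0.108, 0.106) [262.  65.]
(-0.006, 0.108, 0.106) [261. 283.]
(-0.07, -0.11, 0.06) [325.  68.]
(-0.07, 0.11, 0.06) [313. 261.]
==--==+*###+-:..................:-==============================================++**********+++==+++============================================================
==--==+*###*=:....:::::::::::::::-===============+=========+++++++++=+==++=+=+++##%%%%%%%###*++++++++++++++++===================================================
==---=+*###*=:...-+****************################################************##%%%%%%%%#*+++++++++++++++++++++++++++++++++++++++++++++++++++++++++++++++++++==
==---==+*##*+:..:=*#%%%%%%%%%%%%%%%%%%%%%%%%%%%%%%%%%%%%%%%%%%%%%%##############**++++++++++++++++++==-----==+++++++++++++++++++++++++++++++++++++++++++++++++==
==---==+*##*+-...-+#%%#***********************+++*************************+++++++=------=++
[... 13054 characters left out ...]
===---========------------------------:::::::::::::-----
=========-----------------------:.. ... .....:--------------------------------------------==========------------------------------------------::::::::::::::----
=======----------------==------:......   . ..::-------------------------------------------==========------------------------------------------::::::::::::.::---
=====-------------------=-----:......  .   ..::-------------------------------------------==========------------------------------------------::::::::::::..::--
===--------------------------:......... ..  ..:-------------------------------------------==========------------------------------------------::::::::::::...::-
```

Call:
jog_arm:
  motion:
    - {"offset":[0,0,-20],"roll":0,"hand":60}
    - {"offset":[0,0,-40],"roll":0,"hand":60}
    - {"offset":[0,0,-60],"roll":0,"hand":60}
    - {"offset":[0,0,-80],"roll":0,"hand":60}
    - {"offset":[0,0,-80],"roll":0,"hand":60}
    - {"offset":[0,0,-80],"roll":0,"hand":60}
    - {"offset":[0,0,-80],"roll":0,"hand":60}

```text
clock: 41.18
tool_pos: [0.5035, 0.3272, 0.3759]
orientation: [-179.9, -0.0, 4.3]
force: [0.5, -0.1, -0.6]
opening: 0.0601
```

```bash
python3 - <<'E'
from h import *
from plant import ctrl,cams,order
a=dict(np.load('s7.npz'))['img'].astype(int);b=cams.snapshot('scene')['img'].astype(int)
print('bin region change',np.abs(a-b)[110:150,300:345].mean(),ctrl.get_obs()['force'])
print(order.close_job())
E
```

```text
bin region change 21.209629629629628 [ 0.31271979 -0.1995626  -0.07765188]
the job is handed in; nothing more can be done
None
```

The rinser had three hexagonal cap nuts. I unscrewed them (about 3.7 rad clockwise each) and put all three in the bin. I then carried the bin by its bar to the panel, hooked it on the cleat, released it and handed the job in at about 41 s; no verdict was reported.

**Last checks**
- **Seating:** lowering stopped at an underside height of about 78 mm (home is about 79 mm), with the panel carrying the load. After release, the scene image matched the bin's model level in the home position.
- **Nuts:** a wrist image taken after hanging showed nut shapes at all three expected places in the bin. I checked it as printed grey levels, because the limit of 16 viewed pictures was already used.
- **Moulds and arm:** the two moulds stood upright when I last saw them, just after lifting the bin, and I did not go near them afterwards. The arm ended clear above the bin, with about 0 N on the wrist.

**Unclear or disagreeing**
- **Front nut:** the scene camera did not clearly show the nut in the bin's front half. The wrist image did.
- **Final image comparison:** the last scene comparison differed by a mean of 21 grey levels in the bin area, so it gives no proof that the bin stayed unchanged. By then the arm was above the bin, so its shadow or the arm itself may explain this; I did not check.

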